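# Finish the four-candle dish and hold its label to the scanner

### The arm

A 6-joint arm with a two-finger parallel gripper is mounted at the origin on the work surface. World frame = base frame: x ahead of the robot, y to its left, z up, the work surface at z = 0. Lengths are in m, angles in rad, forces in N, time in s.
With the tool pointing down it reaches from about 0.3 to 0.775 m from the base axis. Payload 14.6 kg.
Tool frame: the origin (TCP) lies at the very end of the fingers, on their centre line; the grasp point (between the pads) lies 19 mm behind it (ctrl.hold_point_z is the z of the grasp point in the tool frame, in m); z points along the fingers, y is the direction in which the jaws open and shut (so a half turn about z gives the same grasp; the last joint's range is limited). The gripper opens to 94 mm and grips with 3 to 60 N. Pads are 16 mm wide; open, the fingers measure 119 mm over their backs; the gripper's body (75 mm by 177 mm) begins 78 mm behind the grasp point.
Start: joints at [1.149, 0.3, 1.521, -0, 1.321, -0.067], TCP at [0.191, 0.516, 0.205] pointing down, gripper open.
Joint ranges: [-3.03, 3.03], [-0.79, 2.21], [0.23, 2.52], [-1.04, 4.18], [0, 3.07], [-2.55, 2.55]. Speed limits (rad/s): [2.22, 2.22, 2.57, 3.14, 3.14, 3.14].

### API

Orientations are given as [roll, pitch, yaw] about the fixed x, y, z axes, in that order (R = Rz(yaw) Ry(pitch) Rx(roll)).
In Python, from station import ctrl, cams, hand_in gives the robot as it stands.
- The arm moves only by the tool servo_tool, never from a script. Its argument "rows" is a list of rows, each a list of 7 numbers: the shift along the world's x, y, z in m, then the turn, a rotation vector about the world's x, y, z in rad, then the gripper command: -1 is shut, 1 is fully open, values between are in proportion. A call has exactly 8 rows; each row is the pose to reach, as a shift and turn from the pose measured when the call began; what a row does not reach only later rows make up. A row lasts 1/12 s, in which the tool goes at most 41.7 mm and 7.16 degrees, less where a joint would pass 70% of its speed; a pose out of reach is approached as far as the arm can. A call with a gripper value outside its range is refused whole. The fingers move at their own pace and stop on an object; "newtons" is the grip in N (left out, the last holds). Time passes only in rows, so rows that repeat a pose let the fingers close, or fill a call up. It gives the time, the measured TCP pose, the force and the opening at its end, in the units of the state.
- ctrl.get_obs(): the state, without advancing time (a new reading comes with each control period).
- cams.camera(name): name is "side" or "top" or "wrist"; returns a dict with "image" (420x560x3 uint8, red, green, blue), "depth" (420x560 float32, m along the optical axis (not along the pixel's ray), 0 where there is no reading), "fx", "fy", "cx", "cy" (pixels), "dist_coeffs" ([k1, k2, p1, p2, k3] as OpenCV has them; the pictures are not rectified), "rvec" (rotation vector, rad) and "tvec" (3), from world to camera coordinates, as OpenCV has them; the wrist camera has in their place "hand_eye" (4x4, takes a point from camera to tool coordinates, whose origin is the TCP and whose axes are the flange's). Camera axes: x right, y down, z forward; pixel columns grow to the right and rows downward; lengths in m; the calibration is good to about 2 mm. A picture is of the moment at which its call begins: read the wrist's pose just before it.
- hand_in(): hands the job in, once; it reports no verdict.
Trained networks look in a picture, given as the dict that the camera call returned (one of the last four; its "shot" number tells which), for a name from the list of things; names that differ only in an ending like _2 or _b are one class to them, and where a whole thing is asked for, a point or a joint stands for the part that bears it (a point fixed in the world has none). Each returns a list of dicts, best first, with "p" (0 to 1); they miss things now and then, are a little off and sometimes report something else, mostly with a low value. They report only what shows in the picture. A call takes as long as a camera call. They do not tell look-alikes from the thing itself.
- cams.spot_in(picture, name): "box" ([left, top, right, bottom] as shares, 0 to 1, of the picture: columns of its width, rows of its height, round what is visible of it).
- cams.place_of(picture, name): "at" ([column, row] as shares, 0 to 1, of the picture: columns of its width, rows of its height: a listed point, or the origin of a listed thing).
The state is a dict: "time_s": time; "qpos": joint angles; "joint_vel": joint speeds; "tau": joint torques, N m; "ee_pos": TCP position; "eef_rot": TCP orientation; "force": force on the tool from outside, world axes, zero at the start; "moment": the same for the moment, N m; "grip_width": finger opening in m.
Only numpy, scipy, OpenCV 4.12 (cv2) and the standard library are available. Lean on these libraries where they do the work, as an engineer would, in place of code of your own. Each camera call takes 0.05 s, during which the arm holds its last target.

### The job

Finish the black candle dish and show it to the bench scanner: stand the caramel candle in the dish's cup number three, then the taller dark brown one in cup number four (the cups are marked with one to four brass dots). Then take the dish by one of its wooden handles, lift it clear of the bench before you turn it, and bring it round about a quarter turn, level all the way so that the loose gold ball stays in the middle, until the white label on its rim faces the scanner's red window squarely, level with the middle of the window and about 10 cm away. Finish while still holding it there, level and still in the air, touching nothing else with it, and leave the scanner and everything else on the bench undisturbed.

Things in the scene. Friction and masses are not known exactly. Their poses are not given: they have to be found in the camera images.
- candle_3_mid (a point): Centre (half-way up) of the third candle: an upright caramel-orange LED candle, a plain cylinder 38 mm in diameter and 80 mm tall (so its foot is 40 mm below this point), with a 14 mm plastic flame on top; 45 g. It starts standing on the bench. Its z axis points up.
- candle_4_mid (a point): Centre (half-way up) of the fourth candle: an upright very dark brown LED candle, a plain cylinder 38 mm in diameter and 100 mm tall (foot 50 mm below this point), with a 14 mm plastic flame on top; 55 g. It starts standing on the bench. Its z axis points up.
- cup_3 (a point): Middle of the floor of the dish's third cup (brass, three dots beside it towards the handle; counted clockwise from above the cups are 1 ivory candle, 2 sand candle, 3, 4), empty: round, 42 mm across inside and 14 mm deep, rim 49 mm across outside. A candle stands on this point, 20 mm above the dish's underside. It moves with the dish and has the dish's axes.
- cup_4 (a point): Middle of the floor of the dish's fourth cup (brass, four dots beside it towards the handle), empty: same sizes as the third, 96 mm from it.
- dish: Candle dish: shallow round black plate, 229 mm wide, rim 26 mm high, 0.42 kg empty, on four feet. Origin on its axis under the feet; z up; +x out through the white label; handles at +y and -y. Cups 1 to 4 centred at (70, 48), (70, -48), (-70, -48), (-70, 48) mm; cups 1 and 2 hold fixed candles, ivory and sand, tops 74 and 94 mm up with flames. Inside nearly flat, rising 5 to 9 degrees to the rim.
- dish_mid (a point): Middle of the dish's inner floor, on its axis, 8 mm above the origin; flat for 14 mm around, then rising 5 degrees (9 degrees beyond 58 mm); the gold ball rests here.
- handle_a (a point): Grip point, middle of the oak handle on the dish's +y side, 117 mm from the axis and 50 mm above the dish's origin: an upright flat piece, 56 mm wide along the rim, 10 mm thick along the dish's y (pinch it that way, one finger inside the rim, one outside). Its top is 20 mm above this point, the rim's top 24 mm below it.
- handle_b (a point): The same for the wooden handle on the dish's -y side.
- label (a point): Middle of the outer face of the white label (50 mm wide, 24 mm high, with black stripes) on the rim: 117 mm from the dish's axis along its +x, which points straight out of the label; 15 mm above the dish's origin.
- ball_center (a point): Centre of the loose gold ball in the dish, 50 mm in diameter, 45 g; it rolls.
- scanner: The bench scanner, fixed: a grey and black scanning head on a neck and foot, 215 mm tall, head 102 mm wide. Origin under its middle; z up; its window looks along its own -x, so +x points from the window back into the head.
- scanner_window (a point): Middle of the scanner's flat dark red upright window (78 x 70 mm), 165 mm above the bench, with the scanner's axes: it looks along -x.
- spare_candle_mid (a point): Centre of a spare sand-coloured candle, 38 mm in diameter, 60 mm tall, standing on the bench near the other two; not needed, leave it.
- brass_vase: Brass vase, 92 mm across, 205 mm tall, origin under its middle; leave it.
- black_pot: Black pot, 124 mm across, 105 mm tall, origin under its middle; leave it.
- carton: White carton, 100 x 100 x 75 mm, origin under its middle; leave it.
- tape_roll: Brown roll of packing tape lying flat, 104 mm across, 48 mm tall, origin under its middle; leave it.
- brass_bowl: Brass bowl, 110 mm across, 40 mm tall, origin under its middle; leave it.
Things that resemble listed ones, but are neither listed nor needed, are in the scene too. What is shaped like the brass_vase but green or pink is not meant.

How it is judged:
By the outcome, as a careful person would: the job done as asked, in the order asked, and still so for the second after the job is handed in, while the arm keeps its last pose, push and grip.
It also fails if it takes over 72 s, if anything falls off the work surface, if the arm or the gripper's body presses on something with over 40 N, if the wrist force passes 120 N, or if a joint passes its speed limit or range.

## Working session

There is one attempt and no reset: what is moved stays moved. The work goes in short steps, Python scripts to look and compute and a tool call to move; the robot and the scene stay as the last step left them, time stands still between calls to the robot, and variables do not carry over. Pictures are saved under pics/ and viewed, and the job is handed in when it is done.

Besides the shell and the picture viewer there is one more tool, called after "Call:" by a JSON object that holds its "api" and its "payload". servo_tool: Moves the arm, as the interface text tells. Its arguments: {"type":"object","properties":{"rows":{"type":"array"},"newtons":{"type":"number"}},"required":["rows"]}

```bash
ls -la; mkdir -p pics
cat > h.py <<'E'
import numpy as np, cv2
from scipy.spatial.transform import Rotation as Rn
from station import ctrl,cams
def shot(n,save=None):
    o=ctrl.get_obs(); p=cams.camera(n); p['obs']=o
    K=np.array([[p['fx'],0,p['cx']],[0,p['fy'],p['cy']],[0,0,1]]); p['K']=K
    if 'rvec' in p:
        R=cv2.Rodrigues(np.array(p['rvec'],float))[0]; t=np.array(p['tvec'],float).ravel()
        p['Rcw']=R.T; p['C']=-R.T@t
    else:
        T=np.eye(4); T[:3,:3]=Rn.from_euler('xyz',o['eef_rot']).as_matrix() if len(o['eef_rot'])==3 else Rn.from_quat(o['eef_rot']).as_matrix()
        T[:3,3]=o['ee_pos']; M=T@np.array(p['hand_eye']); p['Rcw']=M[:3,:3]; p['C']=M[:3,3]
    if save: cv2.imwrite('pics/'+save,p['image'][:,:,::-1])
    return p
def ray(p,uv):
    q=cv2.undistortPoints(np.array([[uv]],float),p['K'],np.array(p['dist_coeffs'],float))[0,0]
    d=p['Rcw']@np.array([q[0],q[1],1]); return p['C'],d
def at_z(p,uv,z):
    c,d=ray(p,uv); return c+d*(z-c[2])/d[2]
def at_depth(p,uv):
    c,d=ray(p,uv); u,v=int(round(uv[0])),int(round(uv[1]))
    w=p['depth'][max(0,v-1):v+2,max(0,u-1):u+2]; w=w[w>0]
    return c+d*np.median(w) if w.size else None
def cloud(p):
    h,w=p['depth'].shape; u,v=np.meshgrid(np.arange(w),np.arange(h))
    q=cv2.undistortPoints(np.stack([u,v],-1).reshape(-1,1,2).astype(float),p['K'],np.array(p['dist_coeffs'],float)).reshape(-1,2)
    d=np.c_[q,np.ones(len(q))]*p['depth'].reshape(-1,1)
    X=d@p['Rcw'].T+p['C']; X[p['depth'].ravel()<=0]=np.nan
    return X.reshape(h,w,3)
def tri(obs):
    A=np.zeros((3,3));b=np.zeros(3)
    for p,uv in obs:
        c,d=ray(p,uv); d=d/np.linalg.norm(d); P=np.eye(3)-np.outer(d,d); A+=P;b+=P@c
    return np.linalg.solve(A,b)
def px(a): return np.array(a)*[560,420]
E
python3 - <<'E'
from h import *
np.set_printoptions(precision=4,suppress=True)
o=ctrl.get_obs(); print(o, ctrl.hold_point_z)
P={n:shot(n,n+'0.png') for n in('side','top','wrist')}
for n,p in P.items(): print(n,p['C'],p['Rcw'][:,2])
for name in ['candle_3_mid','cup_3','dish','dish_mid','handle_a','label','ball_center','scanner','scanner_window','spare_candle_mid','brass_vase','black_pot','carton','tape_roll','brass_bowl']:
  for n,p in P.items():
    for r in cams.place_of(p,name)[:5]:
      if r['p']<.2: continue
      uv=px(r['at']); print(name,n,round(r['p'],2),uv.round(1),at_depth(p,uv))
E
```

```text
total 12
drwxr-xr-x  3 agent agent 4096 Dec  6 13:39 .
drwxr-xr-x 23 root  root  4096 Dec  6 13:39 ..
drwxr-xr-x  2 agent agent 4096 Dec  6 13:39 pics
{'time_s': 0.0, 'qpos': array([ 1.1494,  0.3005,  1.5216,  0.    ,  1.3207, -0.0666]), 'joint_vel': array([ 0.    ,  0.0011, -0.0021, -0.0002, -0.0001, -0.0007]), 'tau': array([  0.0023, -53.1808, -35.2753,   0.071 ,   0.0241,  -0.0001]), 'ee_pos': array([0.191 , 0.5155, 0.2049]), 'eef_rot': array([-3.1404, -0.0001,  2.7868]), 'force': array([ 0.0121, -0.3476, -0.4599]), 'moment': array([0.0393, 0.0058, 0.0126]), 'grip_width': 0.09409899355477076} -0.0188
side [ 0.3351 -1.0049  0.94  ] [ 0.1454  0.7546 -0.6399]
top [ 0.3806 -0.0149  1.6338] [ 0.0875 -0.0202 -0.996 ]
wrist [0.1111 0.5451 0.3847] [ 0.2708 -0.1031 -0.9571]
candle_3_mid side 0.72 [272.2 284.3] [ 0.4473 -0.316   0.0783]
candle_3_mid top 0.5 [354.8 229.3] [ 0.4434 -0.2917  0.0804]
cup_3 side 0.91 [307.5 226.5] [ 0.6264 -0.0398  0.0192]
cup_3 side 0.66 [291.7 213.2] [0.5854 0.0331 0.028 ]
cup_3 top 0.8 [283.2 180.3] [ 0.6244 -0.049   0.0174]
cup_3 top 0.7 [255.1 186.9] [0.601
[... 2349 characters left out ...]
2 0.3205]
brass_vase wrist 0.6 [321.3 327. ] [0.3732 0.4939 0.0274]
black_pot side 0.78 [359.4 319.1] [ 0.6537 -0.4664  0.0636]
black_pot top 0.76 [384.7 160.9] [ 0.6953 -0.421   0.0048]
carton side 0.61 [318.3 375.4] [ 0.5027 -0.5962  0.0742]
carton side 0.35 [283.  221.7] [ 0.5395 -0.0298  0.0497]
carton top 0.71 [354.8 228.3] [ 0.447  -0.2924  0.0769]
carton top 0.7 [425.3 210.6] [ 0.5062 -0.54    0.0757]
tape_roll side 0.75 [203.1 177. ] [0.2789 0.3093 0.0466]
tape_roll top 0.9 [169.1 279.8] [ 0.2734  0.3597 -0.001 ]
tape_roll wrist 0.78 [196. 286.] [0.1775 0.47   0.2313]
brass_bowl side 0.85 [342.7 216.6] [ 0.7724 -0.0004  0.0057]
brass_bowl top 0.69 [267.  144.9] [0.7571 0.0084 0.004 ]
```

Run:
```python
import cv2
a=cv2.imread('pics/side0.png');b=cv2.imread('pics/top0.png')
cv2.imwrite('pics/side0c.png',cv2.resize(a[80:400,150:420],None,fx=1.85,fy=1.85,interpolation=3))
cv2.imwrite('pics/top0c.png',cv2.resize(b[110:310,110:450],None,fx=2.3,fy=2.3,interpolation=3))
```

```text
(no output)
```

View pics/side0.png

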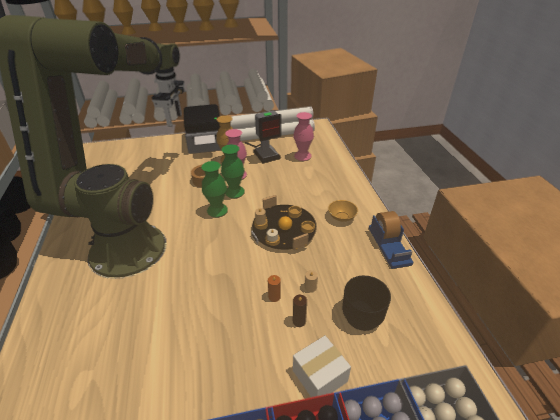

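View pics/side0c.png

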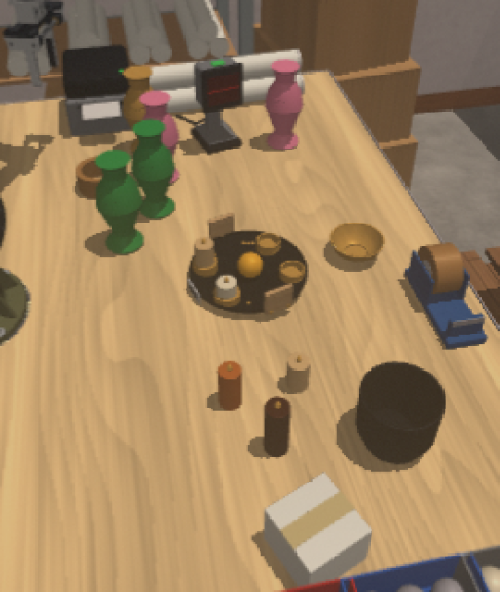

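View pics/top0c.png

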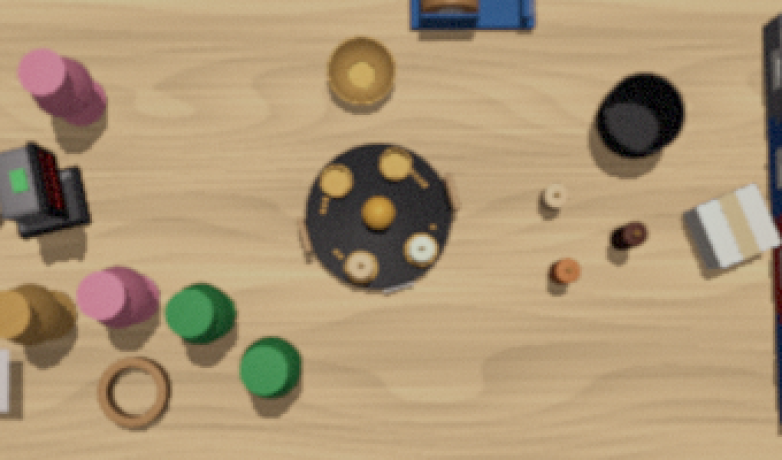

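View pics/wrist0.png

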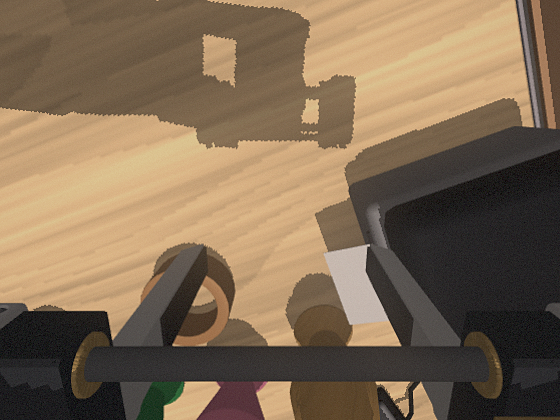

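The side and top views show the dish at (285,228) in side and (273,203) in top, with its label facing the robot. The ivory and sand candles are on the label side. The empty cups are at top (255,187), beside three dots, so cup 3, and at top (283,181), beside four dots, so cup 4. The caramel candle is at side (273,287), the dark one at (300,310) and the spare at (311,282). The scanner window faces roughly -y. Next I'll measure these more precisely.

```bash
cat > m.py <<'E'
from h import *
np.set_printoptions(precision=4,suppress=True)
S=shot('side');T=shot('top')
print(T['fx'],S['fx'])
from scipy.optimize import least_squares
for nm,c in [('c3',(.445,-.295)),('c4',(.49,-.40)),('sp',(.565,-.295)),('vase1',(.326,.12)),('vase2',(.40,.21)),('pink1',(.41,.335)),('pink2',(.70,.42)),('bowl',(.765,0)),('gold',(.39,.45))]:
  for n,p in(('top',T),('side',S)):
    X=cloud(p).reshape(-1,3); k=np.hypot(X[:,0]-c[0],X[:,1]-c[1])<.07; Y=X[k&(X[:,2]>.02)]
    if nm[0] in 'cs' : Y=Y[np.hypot(*(Y[:,:2]-c).T)<.045]
    zt=np.percentile(Y[:,2],98); t=Y[Y[:,2]>zt-.02]
    print(nm,n,len(Y),'ztop',zt.round(3),'top xy',t[:,:2].mean(0),'bbox',Y[:,:2].min(0),Y[:,:2].max(0))
X=cloud(S); 
# scanner window plane: points in side image
im=S['image'].astype(int)
for n,p in(('side',S),('top',T)):
  for nm in('scanner','scanner_window','label'):
    for r in cams.spot_in(p,nm)[:2]: print(n,nm,r['p'],(np.array(r['box'])*[560,420,560,420]).round(1))
    for r in cams.place_of(p,nm)[:1]:print(px(r['at']))
E
python3 m.py
python3 - <<'E'
import cv2
a=cv2.imread('pics/side0.png');b=cv2.imread('pics/top0.png')
c=cv2.hconcat([cv2.resize(a[95:170,235:310],(500,500),interpolation=0)])
cv2.imwrite('pics/sc0.png',c)
E
```

```text
454.4727282585825 381.71137110016247
c3 top 127 ztop 0.087 top xy [ 0.4511 -0.2991] bbox [ 0.4322 -0.3173] [ 0.4691 -0.2801]
c3 side 268 ztop 0.085 top xy [ 0.4545 -0.3046] bbox [ 0.4365 -0.3215] [ 0.4727 -0.2824]
c4 top 142 ztop 0.106 top xy [ 0.5032 -0.3955] bbox [ 0.4845 -0.4111] [ 0.5218 -0.3789]
c4 side 358 ztop 0.102 top xy [ 0.5058 -0.4034] bbox [ 0.4883 -0.4196] [ 0.5248 -0.381 ]
sp top 110 ztop 0.069 top xy [ 0.5656 -0.2881] bbox [ 0.5474 -0.3069] [ 0.5828 -0.2693]
sp side 201 ztop 0.066 top xy [ 0.5687 -0.294 ] bbox [ 0.5512 -0.31  ] [ 0.588  -0.2725]
vase1 top 595 ztop 0.21 top xy [0.3129 0.1414] bbox [0.268  0.0959] [0.3574 0.1864]
vase1 side 902 ztop 0.206 top xy [0.3185 0.1359] bbox [0.2743 0.0916] [0.3628 0.1756]
vase2 top 624 ztop 0.21 top xy [0.3919 0.2429] bbox [0.3411 0.1597] [0.4351 0.2752]
vase2 side 800 ztop 0.205 top xy [0.3972 0.2364] bbox [0.3522 0.1931] [0.4412 0.2758]
pink1 top 703 ztop 0.21 top xy [0.4156 0.3568] bbox [0.3726 0.2652] [0.4592 0.396 ]
pink1 side 342 ztop 0.206 top xy [0.4216 0.3533] bbox [0.3841 0.2679] [0.4666 0.3978]
pink2 top 742 ztop 0.2
[... 167 characters left out ...]
0.044 top xy [0.7745 0.008 ] bbox [ 0.7151 -0.0459] [0.8235 0.0617]
bowl side 272 ztop 0.041 top xy [0.7767 0.0151] bbox [ 0.7182 -0.0498] [0.8261 0.0605]
gold top 775 ztop 0.21 top xy [0.394  0.4802] bbox [0.3473 0.3805] [0.4372 0.519 ]
gold side 362 ztop 0.206 top xy [0.3987 0.4763] bbox [0.3548 0.3841] [0.4298 0.5184]
side scanner 0.6 [256.3 110.2 282.5 163.5]
[266.504 154.098]
side scanner_window 0.69 [249.3 110.4 281.7 164.8]
[272.104 128.688]
side label 0.91 [249.3 191.2 318.4 252.2]
[266.896 154.182]
top scanner 0.89 [ 91.5 172.4 150.6 223.5]
[135.8   195.594]
top scanner_window 0.69 [ 99.9 171.8 150.4 216.2]
[133.392 186.984]
top label 0.64 [236.8 174.4 306.3 234.2]
[283.472 238.518]
```

View pics/sc0.png

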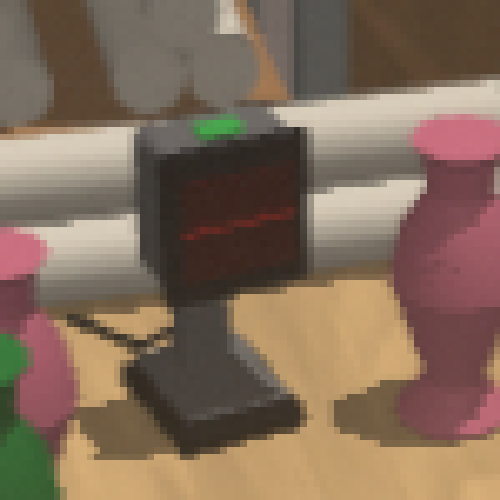

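```bash
cat > sc.py <<'E'
from h import *
np.set_printoptions(precision=4,suppress=True)
S=shot('side');T=shot('top')
X=cloud(S)[121:136,263:279].reshape(-1,3); X=X[~np.isnan(X).any(1)]
m=np.median(X,0); X=X[np.abs(X-m)[:,1]<.06]
c=X.mean(0); n=np.linalg.svd(X-c)[2][2]; n*=-np.sign(n[1]); print('win',c,'n',n,'yaw',np.degrees(np.arctan2(n[1],n[0])),np.abs((X-c)@n).std())
# top-view: scanner head top points
for nm,p in(('t',T),('s',S)):
  Y=cloud(p).reshape(-1,3)
  k=(np.abs(Y[:,0]-.585)<.09)&(Y[:,1]>.37)&(Y[:,1]<.60)&(Y[:,2]>.195)&(Y[:,2]<.235)
  H=Y[k]; 
  if len(H)>5: print(nm,len(H),H.mean(0),cv2.minAreaRect(H[:,:2].astype(np.float32)))
for k in range(3):
  for p in(S,T):
    pass
s=[];t=[]
for nm in('scanner_window','label','handle_a','cup_3','dish_mid'):
  a=cams.place_of(S,nm);b=cams.place_of(T,nm)
  for x in a[:2]:
    for y in b[:2]:
      q=tri([(S,px(x['at'])),(T,px(y['at']))]); c,d=ray(S,px(x['at'])); d/=np.linalg.norm(d); e=np.linalg.norm(np.cross(q-c,d)); 
      if e<.012: print(nm,q,'res',e.round(4),x['p'],y['p'])
E
python3 sc.py
```

```text
win [0.5855 0.4409 0.1638] n [ 0.2302 -0.9731 -0.0109] yaw -76.68994004188092 0.0017368024491497618
t 703 [0.5719 0.472  0.2129] ((0.5727404356002808, 0.47644561529159546), (0.10198358446359634, 0.07214351743459702), 13.942048072814941)
s 242 [0.5764 0.4583 0.2092] ((0.5804941654205322, 0.46723493933677673), (0.10468065738677979, 0.0748949870467186), 7.590491771697998)
scanner_window [0.5805 0.441  0.1587] res 0.003 0.58 0.74
handle_a [0.5058 0.0941 0.0511] res 0.0005 0.76 0.87
handle_a [ 0.5844 -0.1252  0.0306] res 0.0057 0.74 0.67
cup_3 [ 0.6206 -0.0456  0.0182] res 0.0036 0.77 0.71
cup_3 [0.5983 0.0571 0.0092] res 0.0009 0.66 0.79
dish_mid [ 0.5453 -0.0238  0.0075] res 0.0057 0.59 0.84
```

Call:
{"api": "servo_tool", "payload": {"rows": [[0,0,0.035,0,0,0,1],[0,0,0.07,0,0,-0.05,1],[0.005,-0.02,0.1,0,0,-0.1,1],[0.015,-0.055,0.11,0,0,-0.2,1],[0.027,-0.093,0.11,0,0,-0.3,1],[0.039,-0.13,0.11,0,0,-0.4,1],[0.051,-0.168,0.11,0,0,-0.5,1],[0.063,-0.206,0.11,0,0,-0.6,1]]}}

```text
time_s: 4.37
ee_pos: [0.254, 0.308, 0.3155]
eef_rot: [3.141, -0.0, 2.182]
force: [1.1, 1.1, 0.8]
grip_width: 0.0939
```

Call:
{"api": "servo_tool", "payload": {"rows": [[0.012,-0.038,0,0,0,-0.05,1],[0.024,-0.076,0,0,0,-0.1,1],[0.036,-0.114,0,0,0,-0.15,1],[0.048,-0.152,0,0,0,-0.2,1],[0.06,-0.19,0,0,0,-0.25,1],[0.072,-0.228,0,0,0,-0.3,1],[0.084,-0.266,0,0,0,-0.31,1],[0.096,-0.304,0,0,0,-0.31,1]]}}

```text
time_s: 5.03
ee_pos: [0.3499, 0.0019, 0.3158]
eef_rot: [3.14, 0.0, 1.871]
force: [-0.2, 0.9, -0.3]
grip_width: 0.0939
```

Call:
{"api": "servo_tool", "payload": {"rows": [[0.012,-0.038,-0.005,0,0,0,1],[0.025,-0.076,-0.02,0,0,0,1],[0.038,-0.114,-0.04,0,0,0,1],[0.052,-0.15,-0.06,0,0,0,1],[0.065,-0.188,-0.08,0,0,0,1],[0.08,-0.226,-0.1,0,0,0,1],[0.092,-0.262,-0.12,0,0,0,1],[0.102,-0.3,-0.125,0,0,0,1]]}}

```text
time_s: 5.7
ee_pos: [0.4485, -0.2879, 0.191]
eef_rot: [3.141, -0.002, 1.872]
force: [0.8, 0.9, 0.1]
grip_width: 0.0939
```

Run:
```python
from h import *
np.set_printoptions(precision=4,suppress=True)
W=shot('wrist','w1.png'); print(W['obs']['ee_pos'],W['obs']['eef_rot'],W['hand_eye'])
X=cloud(W).reshape(-1,3)
for nm,c in [('c3',(.453,-.300)),('c4',(.504,-.399)),('sp',(.567,-.291))]:
    k=(np.hypot(X[:,0]-c[0],X[:,1]-c[1])<.04)
    Y=X[k&(X[:,2]>.02)&(X[:,2]<.13)]; 
    if len(Y)<10: continue
    hh=np.histogram(Y[:,2],bins=30); print(nm,len(Y),'zmax',Y[:,2].max())
    for lo,hi in((.02,.05),(.05,.078),(.078,.09),(.09,.105),(.105,.12)):
        t=Y[(Y[:,2]>lo)&(Y[:,2]<hi)]
        if len(t)>10: print(lo,len(t),t.mean(0),t.min(0),t.max(0))
```

```text
[ 0.4485 -0.2879  0.191 ] [ 3.1413 -0.0017  1.8716] [[-0.0003 -0.9567 -0.291   0.0849]
 [ 1.     -0.0001 -0.0009 -0.0004]
 [ 0.0009 -0.291   0.9567 -0.1798]
 [ 0.      0.      0.      1.    ]]
c3 1685 zmax 0.09446809744404738
0.02 208 [ 0.4489 -0.2856  0.0354] [ 0.435  -0.3032  0.0201] [ 0.4702 -0.2811  0.05  ]
0.05 261 [ 0.4489 -0.2856  0.0646] [ 0.435  -0.3041  0.0503] [ 0.4709 -0.281   0.078 ]
0.078 1193 [ 0.4533 -0.2991  0.0807] [ 0.4349 -0.3182  0.0781] [ 0.4722 -0.2815  0.0897]
0.09 23 [ 0.4535 -0.2997  0.0918] [ 0.4516 -0.3022  0.09  ] [ 0.4559 -0.2978  0.0945]
c4 2356 zmax 0.11581731382018051
0.02 428 [ 0.4999 -0.3846  0.0355] [ 0.487  -0.4017  0.02  ] [ 0.5228 -0.3788  0.05  ]
0.05 490 [ 0.5    -0.3849  0.0644] [ 0.487  -0.4023  0.05  ] [ 0.5237 -0.3788  0.0779]
0.078 255 [ 0.5    -0.3845  0.084 ] [ 0.487  -0.4026  0.078 ] [ 0.522 -0.379  0.09 ]
0.09 1113 [ 0.504  -0.3938  0.0996] [ 0.487  -0.4149  0.09  ] [ 0.5243 -0.3785  0.105 ]
0.105 70 [ 0.5053 -0.3974  0.1091] [ 0.5017 -0.4016  0.1053] [ 0.5099 -0.3942  0.1158]
sp 1538 zmax 0.07391558747316646
0.02 397 [ 0.5558 -0.2814  0.0359] [ 0.5498 -0.3049  0.02  ] [ 0.575  -0.2696  0.0499]
0.05 1141 [ 0.5664 -0.2872  0.0602] [ 0.5498 -0.3068  0.0502] [ 0.5873 -0.27    0.0739]
```

View pics/w1.png

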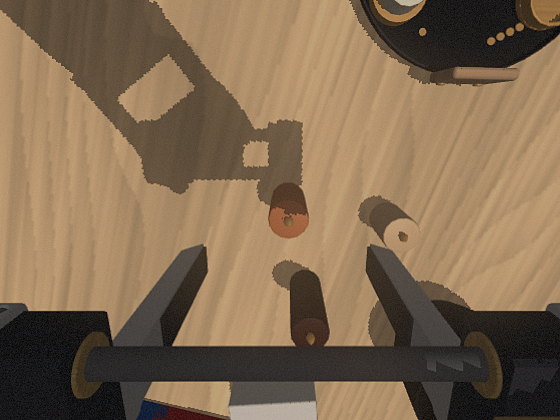

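The wrist view shows the caramel candle's top at (288,220), the dark candle at (308,320) and the spare at (402,237). It also confirms the four dots beside cup 4, near the handle. I'll go down on the caramel candle.

Call:
{"api": "servo_tool", "payload": {"rows": [[0.005,-0.012,-0.03,0,0,0,1],[0.005,-0.012,-0.07,0,0,0,1],[0.005,-0.012,-0.105,0,0,0,1],[0.005,-0.012,-0.135,0,0,0,1],[0.005,-0.012,-0.155,0,0,0,1],[0.005,-0.012,-0.155,0,0,0,0.2],[0.005,-0.012,-0.155,0,0,0,-0.2],[0.005,-0.012,-0.155,0,0,0,-1]], "newtons": 12}}

```text
time_s: 6.42
ee_pos: [0.4547, -0.3056, 0.0356]
eef_rot: [-3.141, -0.001, 1.869]
force: [-0.1, -0.1, -0.6]
grip_width: 0.0774
```

Call:
{"api": "servo_tool", "payload": {"rows": [[0,0,0,0,0,0,-1],[0,0,0,0,0,0,-1],[0,0,0,0,0,0,-1],[0,0,0,0,0,0,-1],[0,0,0.03,0,0,0,-1],[0,0,0.065,0,0,0,-1],[0,0,0.1,0,0,0,-1],[0,0,0.12,0,0,0,-1]]}}

```text
time_s: 7.08
ee_pos: [0.4553, -0.3061, 0.1596]
eef_rot: [3.14, 0.002, 1.869]
force: [-0.1, 0.1, 0.3]
grip_width: 0.024
```

Run:
```python
from h import *
np.set_printoptions(precision=4,suppress=True)
W=shot('wrist','w2.png'); print(W['obs']['ee_pos'],W['obs']['grip_width'])
shot('side','s2.png')
```

```text
[ 0.4553 -0.3061  0.1596] 0.02395564209752779
```

View pics/w2.png

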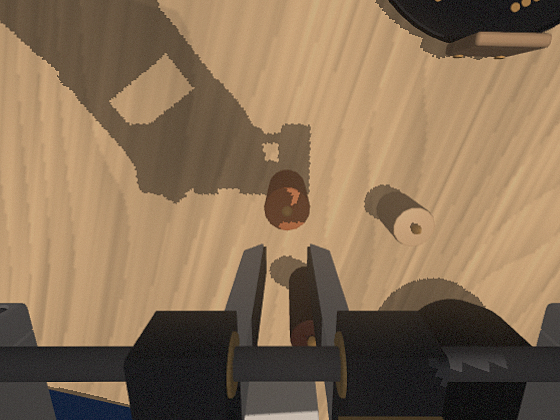

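View pics/s2.png

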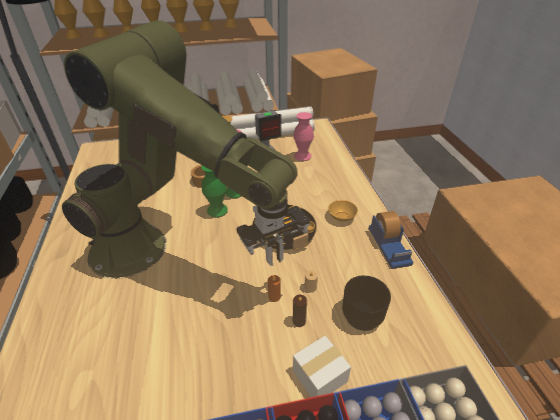

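The candle still stands at (288,210). The fingers hadn't finished closing when the lift began, so nothing was disturbed. I'll re-measure and retry with the opening preset.

Run:
```python
from h import *
np.set_printoptions(precision=4,suppress=True)
W=shot('wrist'); print(W['obs']['ee_pos'],W['obs']['grip_width'],W['obs']['eef_rot'])
X=cloud(W).reshape(-1,3)
k=(np.hypot(X[:,0]-.4535,X[:,1]+.3)<.04)&(X[:,2]>.078)&(X[:,2]<.084); t=X[k]; print(t.mean(0),t.min(0),t.max(0),cv2.minEnclosingCircle(t[:,:2].astype(np.float32)))
```

```text
[ 0.4559 -0.3065  0.1596] 0.015920243446125835 [3.1383 0.0045 1.8693]
[ 0.4532 -0.2991  0.0805] [ 0.435  -0.3184  0.078 ] [ 0.4725 -0.2813  0.0826] ((0.4535684883594513, -0.29974833130836487), 0.019019776955246925)
```

Call:
{"api": "servo_tool", "payload": {"rows": [[0,0,0,0,0,0,0.3],[0,0,0,0,0,0,0.3],[0,0,0,0,0,0,0.3],[0,0,0,0,0,0,0.3],[0,0,0,0,0,0,0.3],[0,0,0,0,0,0,0.3],[0,0,0,0,0,0,0.3],[0,0,0,0,0,0,0.3]]}}

```text
time_s: 7.9
ee_pos: [0.4551, -0.3059, 0.157]
eef_rot: [3.14, 0.002, 1.869]
force: [-0.0, -0.7, -0.3]
grip_width: 0.0601
```

Call:
{"api": "servo_tool", "payload": {"rows": [[-0.0015,0.006,-0.01,0,0,0,0.3],[-0.0015,0.006,-0.04,0,0,0,0.3],[-0.0015,0.006,-0.075,0,0,0,0.3],[-0.0015,0.006,-0.105,0,0,0,0.3],[-0.0015,0.006,-0.121,0,0,0,0.3],[-0.0015,0.006,-0.121,0,0,0,0.3],[-0.0015,0.006,-0.121,0,0,0,-1],[-0.0015,0.006,-0.121,0,0,0,-1]]}}

```text
time_s: 8.57
ee_pos: [0.4541, -0.3001, 0.0371]
eef_rot: [3.139, 0.003, 1.869]
force: [-0.4, -0.1, 0.5]
grip_width: 0.0512
```

Call:
{"api": "servo_tool", "payload": {"rows": [[0,0,0,0,0,0,-1],[0,0,0,0,0,0,-1],[0,0,0,0,0,0,-1],[0,0,0.0,0,0,0,-1],[0,0,0.02,0,0,0,-1],[0,0,0.05,0,0,0,-1],[0,0,0.08,0,0,0,-1],[0,0,0.1,0,0,0,-1]]}}

```text
time_s: 9.23
ee_pos: [0.4546, -0.3005, 0.1404]
eef_rot: [3.138, 0.005, 1.869]
force: [-0.0, 0.5, -0.0]
grip_width: 0.0377
```

Call:
{"api": "servo_tool", "payload": {"rows": [[0,0,0.02,0,0,0,-1],[0.01,0.01,0.04,0,0,0,-1],[0.025,0.04,0.045,0,0,0,-1],[0.04,0.075,0.045,0,0,0,-1],[0.058,0.11,0.045,0,0,0,-1],[0.076,0.145,0.045,0,0,0,-1],[0.094,0.18,0.045,0,0,0,-1],[0.112,0.215,0.045,0,0,0,-1]]}}

```text
time_s: 9.9
ee_pos: [0.5672, -0.0836, 0.1861]
eef_rot: [3.137, 0.006, 1.869]
force: [0.3, -0.3, -0.6]
grip_width: 0.0378
```

Call:
{"api": "servo_tool", "payload": {"rows": [[0.018,0.033,0,0,0,0,-1],[0.033,0.063,0,0,0,0,-1],[0.043,0.08,0,0,0,0,-1],[0.048,0.085,0,0,0,0,-1],[0.048,0.085,0,0,0,0,-1],[0.048,0.085,0,0,0,0,-1],[0.048,0.085,0,0,0,0,-1],[0.048,0.085,0,0,0,0,-1]]}}

```text
time_s: 10.57
ee_pos: [0.6148, 0.0002, 0.1863]
eef_rot: [3.137, 0.006, 1.868]
force: [0.6, 0.9, -0.5]
grip_width: 0.0378
```

Run:
```python
from h import *
np.set_printoptions(precision=4,suppress=True)
W=shot('wrist','w3.png'); print(W['obs']['ee_pos'],W['obs']['grip_width'],W['obs']['eef_rot'])
np.save('w3.npy',cloud(W))
for n in('cup_3','handle_a','dish_mid'):
  for r in cams.place_of(W,n)[:4]:
    uv=px(r['at']); print(n,r['p'],uv,at_z(W,uv,.02 if n=='cup_3' else .05 if n=='handle_a' else .008),at_depth(W,uv))
```

```text
[0.6148 0.0002 0.1863] 0.03776470967469542 [3.1366 0.0061 1.8677]
cup_3 0.62 [282.128 143.22 ] [0.5965 0.046  0.02  ] [0.5965 0.0461 0.0208]
handle_a 0.8 [205.016  65.31 ] [0.5118 0.0938 0.05  ] [0.5167 0.0931 0.0701]
handle_a 0.57 [213.92  295.386] [ 0.5721 -0.1278  0.05  ] [0.5821 0.0003 0.2427]
```

View pics/w3.png

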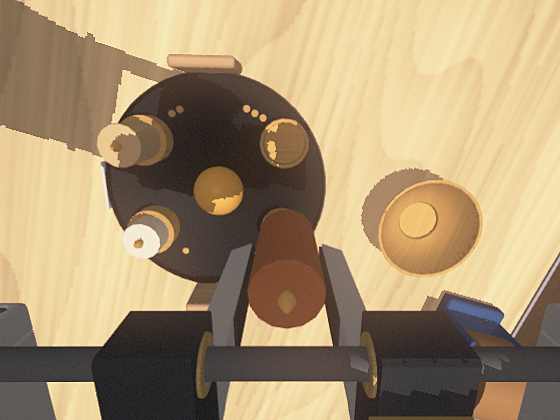

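The wrist view shows cup 3 clear at (283,143), with three dots beside it. The candle is held upright at (287,270).

Run:
```python
from h import *
from scipy.optimize import least_squares
np.set_printoptions(precision=4,suppress=True)
X=np.load('w3.npy').reshape(-1,3)
def circ(c,r0,zl,zh,rad):
    k=(np.hypot(X[:,0]-c[0],X[:,1]-c[1])<r0)&(X[:,2]>zl)&(X[:,2]<zh); t=X[k]
    return t
t=circ((.5965,.046),.035,.03,.042,0)
print(len(t),t.min(0),t.max(0),np.median(t[:,2]))
f=least_squares(lambda v:np.hypot(t[:,0]-v[0],t[:,1]-v[1])-v[2],[.5965,.046,.023],loss='soft_l1',f_scale=.001); print(f.x,f.fun.std())
print(cv2.minEnclosingCircle(t[:,:2].astype(np.float32)))
f=circ((.5965,.046),.017,.01,.03,0); print('floor',np.median(f,0))
# dish rim: outer circle
k=(np.hypot(X[:,0]-.54,X[:,1]+.015)<.135)&(np.hypot(X[:,0]-.54,X[:,1]+.015)>.10)&(X[:,2]>.015)&(X[:,2]<.034);t=X[k]
f=least_squares(lambda v:np.hypot(t[:,0]-v[0],t[:,1]-v[1])-.1125,[.54,-.015],loss='soft_l1',f_scale=.001); print('dish',f.x,len(t))
# handle_b top
k=(np.hypot(X[:,0]-.51,X[:,1]-.094)<.04)&(X[:,2]>.062)&(X[:,2]<.08);t=X[k]; print('handle b',len(t),cv2.minAreaRect(t[:,:2].astype(np.float32)),np.median(t[:,2]),t.mean(0))
k=(np.hypot(X[:,0]-.58,X[:,1]+.127)<.04)&(X[:,2]>.062)&(X[:,2]<.08);t=X[k]; print('handle a',len(t),t.mean(0) if len(t) else 0)
# held candle top
o=np.array([.6148,.0002]);k=(np.hypot(X[:,0]-o[0],X[:,1]-o[1])<.03)&(X[:,2]>.215)&(X[:,2]<.235);t=X[k];print(np.median(t[:,2]),cv2.minEnclosingCircle(t[:,:2].astype(np.float32)),t.mean(0))
```

```text
548 [0.5739 0.024  0.0301] [0.6225 0.0723 0.0365] 0.03410070805710985
[0.5981 0.0483 0.0224] 0.0010585357543529683
((0.5981621742248535, 0.04793737828731537), 0.024473577737808228)
floor [0.5964 0.0463 0.0204]
dish [ 0.5431 -0.0187] 6521
handle b 924 ((0.5122140645980835, 0.09538965672254562), (0.056143686175346375, 0.010105646215379238), 15.779606819152832) 0.0699171663736892 [0.5132 0.0952 0.0696]
handle a 239 [ 0.5599 -0.1311  0.0686]
0.2281383089565579 ((0.6121081113815308, 0.009167054668068886), 0.028559332713484764) [0.613  0.0048 0.2271]
```

Run:
```python
from h import *
np.set_printoptions(precision=4,suppress=True)
X=np.load('w3.npy'); im=cv2.imread('pics/w3.png'); hsv=cv2.cvtColor(im,cv2.COLOR_BGR2HSV)
o=np.array([.6148,.0002])
m=(hsv[...,1]>120)&(hsv[...,0]<20)&(np.hypot(X[...,0]-o[0],X[...,1]-o[1])<.035)
Z=X[m&(X[...,2]>.22)]; print(len(Z),np.median(Z[:,2]),Z.max(0),Z.min(0),cv2.minEnclosingCircle(Z[:,:2].astype(np.float32)))
Z=X[m&(X[...,2]>.233)]; print(len(Z),Z.mean(0))
# side wall upper (closest to camera) tilt
for lo in(.15,.165,.18,.195,.21):
  Z=X[m&(X[...,2]>lo)&(X[...,2]<lo+.015)]; 
  if len(Z): print(lo,len(Z),Z.mean(0),np.percentile(Z[:,1],98))
```

```text
5277 0.22834738501862048 [0.6374 0.034  0.3096] [ 0.5864 -0.0177  0.22  ] ((0.6135377287864685, 0.010896638967096806), 0.028740476816892624)
812 [0.6134 0.0169 0.2815]
0.15 318 [0.6089 0.0156 0.1581] 0.01957343326460656
0.165 406 [0.6092 0.0157 0.1728] 0.01969233011588011
0.18 524 [0.6093 0.0155 0.1879] 0.019543721097095703
0.195 649 [0.6095 0.0156 0.2028] 0.019699221012431194
0.21 855 [0.6093 0.0155 0.2179] 0.019662935913212342
```

Run:
```python
from h import *
from scipy.optimize import least_squares
X=np.load('w3.npy'); im=cv2.imread('pics/w3.png'); hsv=cv2.cvtColor(im,cv2.COLOR_BGR2HSV)
o=np.array([.6148,.0002])
m=(hsv[...,1]>120)&(hsv[...,0]<20)&(np.hypot(X[...,0]-o[0],X[...,1]-o[1])<.03)
for lo,hi in((.15,.185),(.185,.222)):
  Z=X[m&(X[...,2]>lo)&(X[...,2]<hi)]
  f=least_squares(lambda v:np.hypot(Z[:,0]-v[0],Z[:,1]-v[1])-.019,[*o],loss='soft_l1',f_scale=.0005);print(f.x,abs(f.fun).mean())
```

```text
[6.14292672e-01 3.73796127e-04] 0.00017618173221347879
[6.14179799e-01 4.02427898e-04] 0.00019933870987070228
```

Candle centre measured at (0.6142, 0.0004), so the shift to cup 3 is (-0.016, +0.048). I'll align above it and then lower.

Call:
{"api": "servo_tool", "payload": {"rows": [[-0.004,0.012,0,0,0,0,-1],[-0.01,0.03,0,0,0,0,-1],[-0.0145,0.043,-0.01,0,0,0,-1],[-0.016,0.0478,-0.035,0,0,0,-1],[-0.016,0.0478,-0.06,0,0,0,-1],[-0.016,0.0478,-0.085,0,0,0,-1],[-0.016,0.0478,-0.1,0,0,0,-1],[-0.016,0.0478,-0.104,0,0,0,-1]]}}

```text
time_s: 11.43
ee_pos: [0.5972, 0.0495, 0.0788]
eef_rot: [3.141, 0.005, 1.869]
force: [0.2, 1.2, -0.5]
grip_width: 0.0379
```

```bash
cat > rel.py <<'E'
from h import *
import sys
from scipy.optimize import least_squares
np.set_printoptions(precision=4,suppress=True)
W=shot('wrist',sys.argv[1]); o=W['obs']; print(o['ee_pos'],o['eef_rot'],o['force'],o['time_s'])
X=cloud(W); hsv=cv2.cvtColor(W['image'],cv2.COLOR_RGB2HSV); e=o['ee_pos']
E
cp rel.py r1.py
cat >> r1.py <<'E'
m=(hsv[...,1]>120)&(hsv[...,0]<20)&(np.hypot(X[...,0]-e[0],X[...,1]-e[1])<.03)
Z=X[m&(X[...,2]>e[2]-.03)&(X[...,2]<e[2]+.035)]
f=least_squares(lambda v:np.hypot(Z[:,0]-v[0],Z[:,1]-v[1])-.019,e[:2],loss='soft_l1',f_scale=.0005);print('candle',f.x)
c=np.array([.5981,.0482]);r=np.hypot(X[...,0]-c[0],X[...,1]-c[1]); t=X[(r<.03)&(X[...,2]>.031)&(X[...,2]<.037)]; print(len(t),t.min(0),t.max(0))
f=least_squares(lambda v:np.hypot(t[:,0]-v[0],t[:,1]-v[1])-.0228,c,loss='soft_l1',f_scale=.001);print('cup',f.x)
E
python3 r1.py w4.png
```

```text
[0.5972 0.0495 0.0788] [3.141  0.0047 1.8692] [ 0.1725  1.1779 -0.4644] 11.4333
candle [0.5966 0.0497]
591 [0.574  0.0354 0.0311] [0.6223 0.0727 0.0361]
cup [0.598  0.0483]
```

View pics/w4.png

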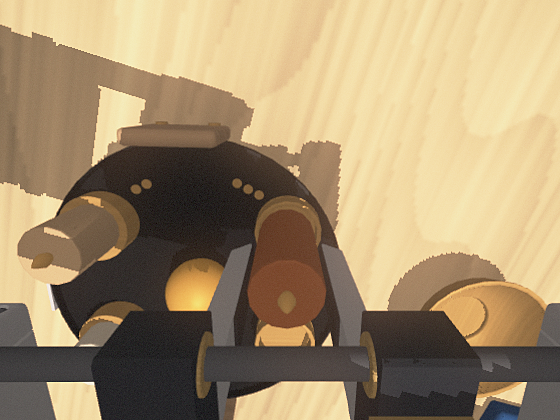

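Call:
{"api": "servo_tool", "payload": {"rows": [[0.0014,-0.0014,0,0,0,0,-1],[0.0014,-0.0014,0,0,0,0,-1],[0.0014,-0.0014,0,0,0,0,-1],[0.0014,-0.0014,-0.005,0,0,0,-1],[0.0014,-0.0014,-0.01,0,0,0,-1],[0.0014,-0.0014,-0.013,0,0,0,-1],[0.0014,-0.0014,-0.016,0,0,0,-1],[0.0014,-0.0014,-0.018,0,0,0,-1]]}}

```text
time_s: 12.15
ee_pos: [0.599, 0.0479, 0.0613]
eef_rot: [3.14, 0.005, 1.869]
force: [-0.1, -0.9, 0.3]
grip_width: 0.0372
```

```bash
python3 r1.py w5.png
```

```text
[0.599  0.0479 0.0613] [3.1404 0.0049 1.869 ] [-0.1072 -0.8593  0.2869] 12.15
candle [0.5983 0.0483]
818 [0.5738 0.0345 0.031 ] [0.6218 0.0727 0.037 ]
cup [0.5983 0.0476]
```

Inside the cup with no contact force. I'll lower the last 4 mm and release.

Call:
{"api": "servo_tool", "payload": {"rows": [[0,0,-0.0015,0,0,0,-1],[0,0,-0.003,0,0,0,-1],[0,0,-0.004,0,0,0,-1],[0,0,-0.004,0,0,0,-1],[0,0,-0.004,0,0,0,0.1],[0,0,-0.004,0,0,0,0.1],[0,0,-0.004,0,0,0,0.1],[0,0,-0.004,0,0,0,0.1]]}}

```text
time_s: 12.87
ee_pos: [0.5988, 0.0479, 0.0569]
eef_rot: [3.141, 0.005, 1.869]
force: [-0.4, -0.2, 0.4]
grip_width: 0.0514
```

Call:
{"api": "servo_tool", "payload": {"rows": [[0,0,0.008,0,0,0,0.1],[0,0,0.025,0,0,0,0.1],[0,0,0.05,0,0,0,0.1],[0,0,0.085,0,0,0,0.1],[0,0,0.125,0,0,0,0.1],[-0.005,-0.02,0.145,0,0,0,0.1],[-0.01,-0.05,0.145,0,0,0,0.2],[-0.015,-0.085,0.145,0,0,0,0.3]]}}

```text
time_s: 13.53
ee_pos: [0.5841, -0.0371, 0.2042]
eef_rot: [3.138, 0.006, 1.871]
force: [1.3, -0.2, -0.2]
grip_width: 0.0591
```

```bash
cp rel.py r2.py
cat >> r2.py <<'E'
im=W['image']
def fit(c,R,zl,zh,rr):
    r=np.hypot(X[...,0]-c[0],X[...,1]-c[1]); t=X[(r<R)&(X[...,2]>zl)&(X[...,2]<zh)]
    if len(t)<20: return None
    f=least_squares(lambda v:np.hypot(t[:,0]-v[0],t[:,1]-v[1])-rr,c,loss='soft_l1',f_scale=.001);return len(t),f.x,t[:,2].max(),cv2.minEnclosingCircle(t[:,:2].astype(np.float32))
print('candle3 top',fit((.598,.048),.028,.095,.12,.013))
print('cup4 rim',fit((.6244,-.0444),.032,.031,.037,.0228))
E
python3 r2.py w6.png
```

```text
[ 0.5841 -0.0371  0.2042] [3.1377 0.006  1.8712] [ 1.3397 -0.2235 -0.1849] 13.5333
candle3 top (1677, array([0.5983, 0.0485]), np.float64(0.113921219370122), ((0.5984326004981995, 0.04835249111056328), 0.019092364236712456))
cup4 rim (437, array([ 0.6236, -0.0439]), np.float64(0.036589659325877155), ((0.6237956285476685, -0.04419039189815521), 0.024633659049868584))
```

View pics/w6.png

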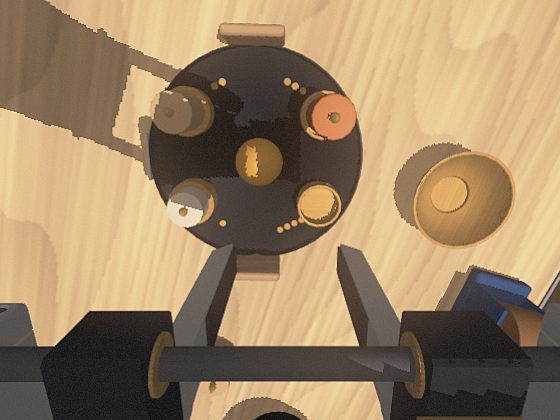

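Candle 3 stands in cup 3: its flame top is at z = 0.114, centred at (333,117) in the picture. Cup 4 is empty at (319,204), beside four dots. Next is the dark candle.

Call:
{"api": "servo_tool", "payload": {"rows": [[-0.004,-0.03,0.01,0,0,0,0.3],[-0.012,-0.068,0.01,0,0,0,0.3],[-0.022,-0.106,0.01,0,0,0,0.3],[-0.032,-0.145,0.01,0,0,0,0.3],[-0.042,-0.184,0.01,0,0,0,0.3],[-0.052,-0.222,0.01,0,0,0,0.3],[-0.06,-0.26,0.01,0,0,0,0.3],[-0.068,-0.298,0.01,0,0,0,0.3]]}}

```text
time_s: 14.25
ee_pos: [0.5141, -0.3429, 0.214]
eef_rot: [3.14, 0.007, 1.867]
force: [1.2, 0.5, 0.2]
grip_width: 0.0608
```

Call:
{"api": "servo_tool", "payload": {"rows": [[-0.006,-0.025,0,0,0,0,0.3],[-0.01,-0.045,0,0,0,0,0.3],[-0.011,-0.05,0,0,0,0,0.3],[-0.011,-0.05,0,0,0,0,0.3],[-0.011,-0.05,0,0,0,0,0.3],[-0.011,-0.05,0,0,0,0,0.3],[-0.011,-0.05,0,0,0,0,0.3],[-0.011,-0.05,0,0,0,0,0.3]]}}

```text
time_s: 14.92
ee_pos: [0.5036, -0.392, 0.2142]
eef_rot: [3.139, 0.007, 1.868]
force: [0.2, -0.7, 0.2]
grip_width: 0.0614
```

```bash
cp rel.py r3.py
cat >> r3.py <<'E'
c=np.array([.5055,-.398]);r=np.hypot(X[...,0]-c[0],X[...,1]-c[1])
t=X[(r<.035)&(X[...,2]>.02)&(X[...,2]<.095)]
f=least_squares(lambda v:np.hypot(t[:,0]-v[0],t[:,1]-v[1])-.019,c,loss='soft_l1',f_scale=.0005);print(len(t),'wall',f.x)
t=X[(r<.035)&(X[...,2]>.097)&(X[...,2]<.12)]; print(len(t),t.mean(0),t[:,2].max(),cv2.minEnclosingCircle(t[:,:2].astype(np.float32)))
E
python3 r3.py w7.png
```

```text
[ 0.5036 -0.392   0.2142] [3.1394 0.0073 1.8683] [ 0.2131 -0.6617  0.2466] 14.9167
514 wall [ 0.506  -0.3988]
1226 [ 0.5055 -0.3973  0.1009] 0.11444918902813805 ((0.5057892203330994, -0.398153692483902), 0.019006043672561646)
```

Call:
{"api": "servo_tool", "payload": {"rows": [[0.0022,-0.0064,-0.02,0.007,0.002,0,0.3],[0.0022,-0.0064,-0.055,0.007,0.002,0,0.3],[0.0022,-0.0064,-0.09,0.007,0.002,0,0.3],[0.0022,-0.0064,-0.125,0.007,0.002,0,0.3],[0.0022,-0.0064,-0.155,0.007,0.002,0,0.3],[0.0022,-0.0064,-0.173,0.007,0.002,0,0.3],[0.0022,-0.0064,-0.173,0.007,0.002,0,0.3],[0.0022,-0.0064,-0.173,0.007,0.002,0,0.3]]}}

```text
time_s: 15.63
ee_pos: [0.5058, -0.3982, 0.0412]
eef_rot: [3.14, -0.001, 1.868]
force: [-0.3, -0.6, 0.5]
grip_width: 0.0613
```

Call:
{"api": "servo_tool", "payload": {"rows": [[0,0,0,0,0,0,-1],[0,0,0,0,0,0,-1],[0,0,0,0,0,0,-1],[0,0,0,0,0,0,-1],[0,0,0,0,0,0,-1],[0,0,0,0,0,0,-1],[0,0,0.005,0,0,0,-1],[0,0,0.02,0,0,0,-1]]}}

```text
time_s: 16.3
ee_pos: [0.5049, -0.3975, 0.0596]
eef_rot: [-3.141, -0.004, 1.868]
force: [0.3, -0.6, -0.3]
grip_width: 0.0381
```

Call:
{"api": "servo_tool", "payload": {"rows": [[0,0,0.03,0,0,0,-1],[0,0,0.07,0,0,0,-1],[0.005,0.012,0.105,0,0,0,-1],[0.018,0.042,0.125,0,0,0,-1],[0.033,0.077,0.13,0,0,0,-1],[0.048,0.112,0.13,0,0,0,-1],[0.063,0.147,0.13,0,0,0,-1],[0.078,0.182,0.13,0,0,0,-1]]}}

```text
time_s: 16.97
ee_pos: [0.5832, -0.2138, 0.1902]
eef_rot: [3.141, -0.004, 1.868]
force: [0.6, -0.0, -1.1]
grip_width: 0.0378
```

Call:
{"api": "servo_tool", "payload": {"rows": [[0.015,0.035,0,0,0,0,-1],[0.03,0.07,0,0,0,0,-1],[0.043,0.1,0,0,0,0,-1],[0.051,0.118,0,0,0,0,-1],[0.054,0.124,0,0,0,0,-1],[0.054,0.124,0,0,0,0,-1],[0.054,0.124,0,0,0,0,-1],[0.054,0.124,0,0,0,0,-1]]}}

```text
time_s: 17.63
ee_pos: [0.6368, -0.0911, 0.1902]
eef_rot: [-3.141, -0.004, 1.867]
force: [-0.1, 0.7, -0.7]
grip_width: 0.038
```

```bash
cp rel.py r4.py
cat >> r4.py <<'E'
# held candle: dark, between the fingers; wall points facing camera: exclude fingers by jaw-axis distance
j=np.array([np.cos(o['eef_rot'][2]-np.pi/2),np.sin(o['eef_rot'][2]-np.pi/2)]); n=np.array([-j[1],j[0]])
D=X[...,:2]-e[:2]; a=D@j; b=D@n
for lo,hi in((-.035,-.015),(-.015,.03),(.03,.056)):
  m=(abs(a)<.0165)&(b>-.005)&(b<.03)&(X[...,2]>e[2]+lo)&(X[...,2]<e[2]+hi)
  Z=X[m]
  if len(Z)<30: continue
  f=least_squares(lambda v:np.hypot(Z[:,0]-v[0],Z[:,1]-v[1])-.019,e[:2],loss='soft_l1',f_scale=.0005);print('candle',len(Z),f.x,f.x-e[:2],np.abs(f.fun).mean())
c=np.array([.6237,-.0441]);r=np.hypot(X[...,0]-c[0],X[...,1]-c[1]); t=X[(r<.03)&(X[...,2]>.031)&(X[...,2]<.037)]; print(len(t),cv2.minEnclosingCircle(t[:,:2].astype(np.float32)))
f=least_squares(lambda v:np.hypot(t[:,0]-v[0],t[:,1]-v[1])-.0228,c,loss='soft_l1',f_scale=.001);print('cup',f.x)
E
python3 r4.py w8.png
```

```text
[ 0.6368 -0.0911  0.1902] [-3.1415 -0.0035  1.8667] [-0.0933  0.7482 -0.7167] 17.6333
candle 449 [ 0.6364 -0.0913] [-0.0004 -0.0002] 0.00016888507900668465
candle 1638 [ 0.6364 -0.0915] [-0.0003 -0.0004] 0.00019303233664120126
candle 1730 [ 0.6365 -0.0916] [-0.0003 -0.0005] 0.00020759768335109287
512 ((0.6240819096565247, -0.044442709535360336), 0.024596665054559708)
cup [ 0.624  -0.0443]
```

View pics/w8.png

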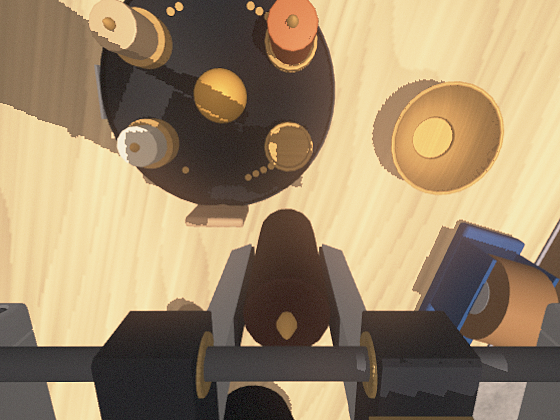

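The dark candle is held upright, with cup 4 clear at (289,147). The shift is (-0.0124, 0.0471).

Call:
{"api": "servo_tool", "payload": {"rows": [[-0.003,0.012,0,0,0,0,-1],[-0.008,0.03,0,0,0,0,-1],[-0.0115,0.043,-0.01,0,0,0,-1],[-0.0124,0.0471,-0.035,0,0,0,-1],[-0.0124,0.0471,-0.06,0,0,0,-1],[-0.0124,0.0471,-0.085,0,0,0,-1],[-0.0124,0.0471,-0.1,0,0,0,-1],[-0.0124,0.0471,-0.104,0,0,0,-1]]}}

```text
time_s: 18.35
ee_pos: [0.6228, -0.0439, 0.0835]
eef_rot: [-3.138, -0.005, 1.866]
force: [0.5, 0.1, -0.9]
grip_width: 0.0378
```

```bash
python3 r4.py w9.png
```

```text
[ 0.6228 -0.0439  0.0835] [-3.1378 -0.0052  1.8658] [ 0.484   0.0628 -0.8819] 18.35
candle 449 [ 0.6223 -0.0441] [-0.0005 -0.0002] 0.00017634034429388052
candle 1645 [ 0.6224 -0.0443] [-0.0003 -0.0004] 0.00019338031414081627
candle 1731 [ 0.6226 -0.0444] [-0.0002 -0.0005] 0.00022029340376754236
573 ((0.6239299178123474, -0.04391978681087494), 0.024326879531145096)
cup [ 0.6239 -0.0442]
```

Call:
{"api": "servo_tool", "payload": {"rows": [[0.0015,0,0,-0.005,-0.0015,0,-1],[0.0015,0,0,-0.005,-0.0015,0,-1],[0.0015,0,0,-0.005,-0.0015,0,-1],[0.0015,0,-0.005,-0.005,-0.0015,0,-1],[0.0015,0,-0.01,-0.005,-0.0015,0,-1],[0.0015,0,-0.014,-0.005,-0.0015,0,-1],[0.0015,0,-0.017,-0.005,-0.0015,0,-1],[0.0015,0,-0.019,-0.005,-0.0015,0,-1]]}}

```text
time_s: 19.07
ee_pos: [0.6246, -0.044, 0.0648]
eef_rot: [-3.138, 0.0, 1.866]
force: [-0.1, -0.6, -0.1]
grip_width: 0.0375
```

```bash
python3 r4.py w10.png
```

```text
[ 0.6246 -0.044   0.0648] [-3.1383  0.0002  1.8659] [-0.1261 -0.5724 -0.0695] 19.0667
candle 797 [ 0.624  -0.0435] [-0.0006  0.0005] 0.001846321701698831
candle 1645 [ 0.6243 -0.0443] [-0.0003 -0.0003] 0.00019077567603613965
candle 1728 [ 0.6243 -0.0443] [-0.0003 -0.0003] 0.00021775468469632952
797 ((0.6240862011909485, -0.04379633814096451), 0.02442353218793869)
cup [ 0.6242 -0.0448]
```

Call:
{"api": "servo_tool", "payload": {"rows": [[0,0,-0.0015,0,0,0,-1],[0,0,-0.003,0,0,0,-1],[0,0,-0.004,0,0,0,-1],[0,0,-0.004,0,0,0,-1],[0,0,-0.004,0,0,0,0.1],[0,0,-0.004,0,0,0,0.1],[0,0,-0.004,0,0,0,0.1],[0,0,-0.004,0,0,0,0.1]]}}

```text
time_s: 19.78
ee_pos: [0.6245, -0.0439, 0.0604]
eef_rot: [-3.138, -0.0, 1.866]
force: [-0.1, -0.0, 0.3]
grip_width: 0.0518
```

Call:
{"api": "servo_tool", "payload": {"rows": [[0,0,0.008,0,0,0,0.1],[0,0,0.025,0,0,0,0.1],[0,0,0.05,0,0,0,0.1],[0,0,0.085,0,0,0,0.1],[0,0,0.125,0,0,0,0.1],[-0.005,-0.02,0.145,0,0,0.05,0.1],[-0.015,-0.045,0.145,0,0,0.15,0],[-0.03,-0.07,0.145,0,0,0.27,0]]}}

```text
time_s: 20.45
ee_pos: [0.5949, -0.1145, 0.2075]
eef_rot: [-3.14, 0.002, 2.141]
force: [0.2, -0.5, -1.0]
grip_width: 0.0474
```

Call:
{"api": "servo_tool", "payload": {"rows": [[-0.01,-0.01,0,0,0,0.12,0],[-0.02,-0.016,0,0,0,0.24,0],[-0.02,-0.016,0,0,0,0.36,0],[-0.02,-0.016,0,0,0,0.48,0],[-0.02,-0.016,0,0,0,0.6,0],[-0.02,-0.016,0,0,0,0.72,0],[-0.02,-0.016,0,0,0,0.84,0],[-0.02,-0.016,0,0,0,0.96,0]]}}

```text
time_s: 21.12
ee_pos: [0.5749, -0.1305, 0.2081]
eef_rot: [-3.14, 0.003, 3.107]
force: [0.3, 0.2, 0.2]
grip_width: 0.0471
```

Run:
```python
from h import *
print(ctrl.get_obs())
```

```text
{'time_s': 21.1167, 'qpos': array([-2.84872676e-01,  3.84600384e-01,  1.40166385e+00, -9.16590708e-04,
        1.35220841e+00, -1.82123829e+00]), 'joint_vel': array([-1.10360235e-03,  2.15970822e-04,  1.10195089e-03,  3.12880884e-03,
       -1.43451176e-03, -1.43135329e+00]), 'tau': array([-5.23231793e-03, -5.83821630e+01, -3.56759620e+01, -4.37404693e-02,
        6.11474784e-02,  3.02355632e+00]), 'ee_pos': array([ 0.57491061, -0.13047061,  0.20814618]), 'eef_rot': array([-3.13995197e+00,  2.80068531e-03,  3.10736161e+00]), 'force': array([0.2503954 , 0.1879816 , 0.22926805]), 'moment': array([0.00638562, 0.00549889, 0.00171969]), 'grip_width': 0.047139754853547725}
```

Call:
{"api": "servo_tool", "payload": {"rows": [[0,0,0,0,0,0.11,0],[0,0,0,0,0,0.21,0],[0,0,0,0,0,0.29,0],[0,0,0,0,0,0.31,0],[0,0,0,0,0,0.31,0],[0,0,0,0,0,0.31,0],[0,0,0,0,0,0.31,0],[0,0,0,0,0,0.31,0]]}}

```text
time_s: 21.78
ee_pos: [0.5749, -0.1305, 0.2082]
eef_rot: [-3.14, 0.003, -2.867]
force: [0.4, 0.2, -0.1]
grip_width: 0.047
```

```bash
cp rel.py r5.py
cat >> r5.py <<'E'
r=np.hypot(X[...,0]-.576,X[...,1]+.13)
k=(r<.04)&(X[...,2]>.064)&(X[...,2]<.08);t=X[k]; print('handle a top',len(t),cv2.minAreaRect(t[:,:2].astype(np.float32)),np.median(t[:,2]))
for c in((.5983,.0484),(.624,-.0442)):
  r=np.hypot(X[...,0]-c[0],X[...,1]-c[1])
  t=X[(r<.03)&(X[...,2]>.09)&(X[...,2]<.14)]
  if len(t)>20:print(c,len(t),t[:,2].max(),cv2.minEnclosingCircle(t[:,:2].astype(np.float32)))
c=(.544,-.017); r=np.hypot(X[...,0]-c[0],X[...,1]-c[1]); t=X[(r<.03)&(X[...,2]>.05)]; print('ball',len(t),t.mean(0),t.max(0))
E
python3 r5.py w11.png
```

```text
[ 0.5749 -0.1305  0.2082] [-3.14    0.0027 -2.8672] [ 0.4411  0.2302 -0.0642] 21.7833
handle a top 534 ((0.5740315318107605, -0.13023817539215088), (0.05475454404950142, 0.009184013120830059), 15.979935646057129) 0.06998237833359588
(0.5983, 0.0484) 1292 0.11409183133370626 ((0.5978307127952576, 0.04669959098100662), 0.019507933408021927)
(0.624, -0.0442) 717 0.12728799037494665 ((0.6210305690765381, -0.04240728169679642), 0.01866910420358181)
ball 908 [ 0.5461 -0.0194  0.0544] [ 0.5649 -0.0001  0.0592]
```

View pics/w11.png

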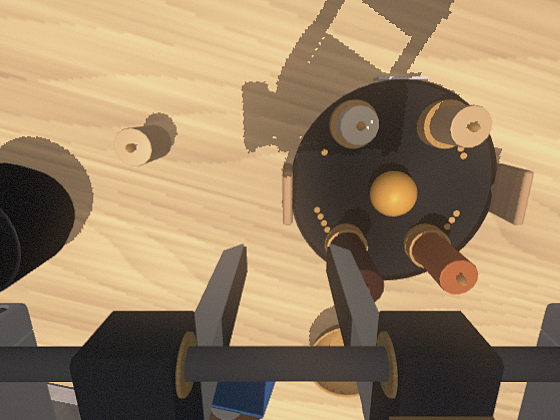

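The wrist view shows the handle at (288,193) beside the four dots. The caramel candle is in cup 3 and the dark one in cup 4 (partly behind the finger), with the ball central at (394,193). I'll check candle 4 from the side camera.

Run:
```python
from h import *
np.set_printoptions(precision=4,suppress=True)
p=shot('side'); cv2.imwrite('pics/s11.png',cv2.resize(p['image'][150:270,200:360,::-1],None,fx=4,fy=4,interpolation=3))
q=shot('top'); cv2.imwrite('pics/t11.png',cv2.resize(q['image'][150:270,200:360,::-1],None,fx=4,fy=4,interpolation=3))
for nm,P in(('s',p),('t',q)):
  X=cloud(P); r=np.hypot(X[...,0]-.624,X[...,1]+.044); t=X[(r<.035)&(X[...,2]>.045)&(X[...,2]<.14)]; print(nm,len(t),t[:,2].max() if len(t) else 0)
```

```text
s 205 0.12155761675841559
t 92 0.1324297234662568
```

View pics/s11.png

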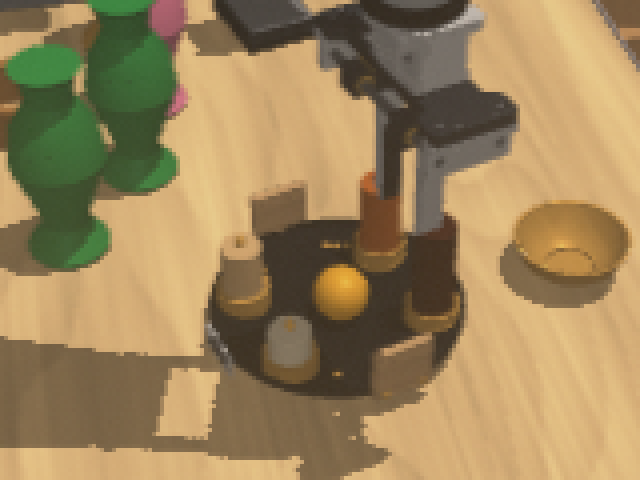

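The side view shows both candles upright in their cups and the ball centred at (341,292). Now I'll take handle A.

Call:
{"api": "servo_tool", "payload": {"rows": [[-0.0007,0.0003,-0.02,0,0,0,0],[-0.0007,0.0003,-0.055,0,0,0,0],[-0.0007,0.0003,-0.09,0,0,0,0],[-0.0007,0.0003,-0.125,0,0,0,0],[-0.0007,0.0003,-0.155,0,0,0,0],[-0.0007,0.0003,-0.17,0,0,0,0],[-0.0007,0.0003,-0.176,0,0,0,0],[-0.0007,0.0003,-0.176,0,0,0,0]]}}

```text
time_s: 22.6
ee_pos: [0.5737, -0.13, 0.0311]
eef_rot: [-3.141, 0.001, -2.867]
force: [-0.4, 0.5, -0.5]
grip_width: 0.0469
```

```bash
python3 rel.py w12.png
```

```text
[ 0.5737 -0.13    0.0311] [-3.141   0.001  -2.8667] [-0.3597  0.546  -0.518 ] 22.6
```

View pics/w12.png

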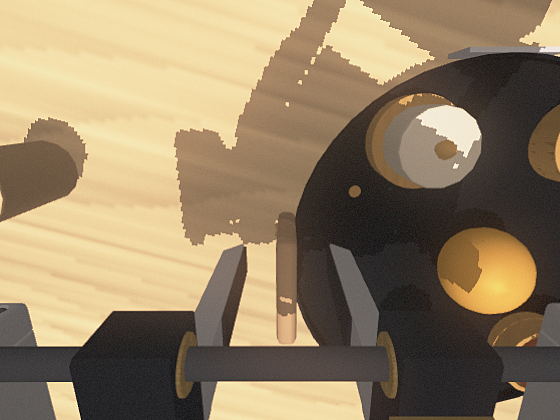

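Call:
{"api": "servo_tool", "payload": {"rows": [[0,0,0,0,0,0,-0.5],[0,0,0,0,0,0,-0.5],[0,0,0,0,0,0,-0.65],[0,0,0,0,0,0,-0.7],[0,0,0,0,0,0,-0.75],[0,0,0,0,0,0,-1],[0,0,0,0,0,0,-1],[0,0,0,0,0,0,-1]], "newtons": 15}}

```text
time_s: 23.32
ee_pos: [0.5745, -0.1302, 0.0327]
eef_rot: [-3.14, 0.003, -2.867]
force: [-0.9, -0.4, 3.4]
grip_width: 0.0101
```

Call:
{"api": "servo_tool", "payload": {"rows": [[0,0,0,0,0,0,-1],[0,0,0,0,0,0,-1],[0,0,0,0,0,0,-1],[0,0,0,0,0,0,-1],[0,0,0,0,0,0,-1],[0,0,0,0,0,0,-1],[0,0,0,0,0,0,-1],[0,0,0,0,0,0,-1]], "newtons": 60}}

```text
time_s: 23.98
ee_pos: [0.5745, -0.1302, 0.0327]
eef_rot: [-3.14, 0.003, -2.867]
force: [-1.9, 0.7, 1.9]
grip_width: 0.0095
```

```bash
python3 rel.py w13.png
```

```text
[ 0.5745 -0.1302  0.0327] [-3.14    0.003  -2.8667] [-1.878   0.6538  1.929 ] 23.9833
```

View pics/w13.png

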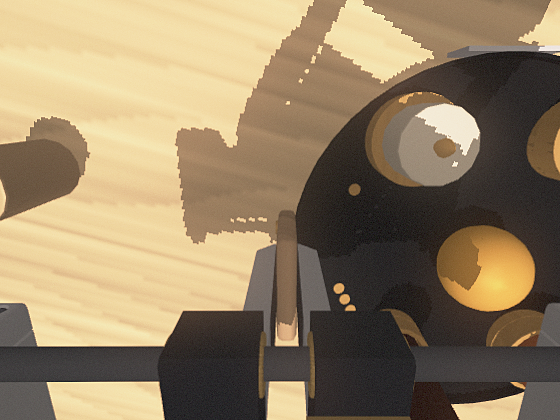

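Gripped. I'll lift gently by 2 cm and check the tilt.

Call:
{"api": "servo_tool", "payload": {"rows": [[0,0,0.001,0,0,0,-1],[0,0,0.003,0,0,0,-1],[0,0,0.006,0,0,0,-1],[0,0,0.01,0,0,0,-1],[0,0,0.014,0,0,0,-1],[0,0,0.017,0,0,0,-1],[0,0,0.019,0,0,0,-1],[0,0,0.02,0,0,0,-1]]}}

```text
time_s: 24.7
ee_pos: [0.5746, -0.1303, 0.0532]
eef_rot: [-3.14, 0.003, -2.867]
force: [-0.1, 0.1, -5.8]
grip_width: 0.0095
```

```bash
cat > tilt.py <<'E'
from h import *
from scipy.optimize import least_squares
import sys
np.set_printoptions(precision=4,suppress=True)
# fit rigid dish pose from clouds using inner floor points: floor model height h(r)= 8mm + tan5*(r-14) ... tan9 beyond 58
def model(r):
    return .008+np.tan(np.radians(5))*np.clip(r-.014,0,.044)+np.tan(np.radians(9))*np.clip(r-.058,0,.06)
def run(names,tag):
    ob=ctrl.get_obs(); e=np.array(ob['ee_pos']); R=Rn.from_euler('xyz',ob['eef_rot']).as_matrix()
    print('t',ob['time_s'],'tcp',e,ob['eef_rot'],'F',ob['force'],'M',ob['moment'],ob['grip_width'])
    # nominal dish pose from grasp: dish +x = tool x (horizontal), dish +y = outwards
    ax=R[:,0]*[1,1,0]; ax/=np.linalg.norm(ax); ay=np.cross([0,0,1],ax)
    D=np.stack([ax,ay,[0,0,1]],1)
    o=e-[0,0,.0325]-D@[0,.117,0]
    for n in names:
        p=shot(n,f'{tag}_{n}.png'); X=cloud(p); im=p['image']
        L=(X-o)@D
        r=np.hypot(L[...,0],L[...,1])
        k=(r<.107)&(r>.03)&(im.max(2)<75)
        for cx,cy in((70,48),(70,-48),(-70,-48),(-70,48)): k&=np.hypot(L[...,0]-cx/1e3,L[...,1]-cy/1e3)>.03
        k&=abs(L[...,2]-model(r))<.015
        P=L[k]
        if len(P)<50: print(n,'few',len(P)); continue
        def res(v):
            rr=np.hypot(P[:,0]-v[3],P[:,1]-v[4])
            return P[:,2]-v[0]-v[1]*P[:,0]-v[2]*P[:,1]-model(rr)
        f=least_squares(lambda v:res([*v,0,0]),[0,0,0],loss='soft_l1',f_scale=.001)
        print(n,len(P),'dz',f.x[0].round(4),'tilt deg about: slope_x',np.degrees(f.x[1]).round(2),'slope_y',np.degrees(f.x[2]).round(2),'rms',f.fun.std().round(4))
        b=(im[...,0]>120)&(im[...,0].astype(int)-im[...,2]>70)&(r<.055)&(L[...,2]>.02)&(L[...,2]<.075)
        B=L[b]
        if len(B)>20:
            g=least_squares(lambda v:np.linalg.norm(B-v,axis=1)-.025,[0,0,.033],loss='soft_l1',f_scale=.001); print('  ball',g.x,len(B))
    return D,o
if __name__=='__main__': run(sys.argv[2].split(','),sys.argv[1])
E
python3 tilt.py a1 wrist,top
```

```text
t 24.7 tcp [ 0.5746 -0.1303  0.0532] [-3.1396  0.0034 -2.8668] F [-0.1245  0.0867 -5.8436] M [-0.6487 -0.1593  0.0001] 0.009458337389530131
wrist 31660 dz -0.0006 tilt deg about: slope_x 0.12 slope_y 0.29 rms 0.0006
  ball [-0.0046  0.0012  0.0323] 6232
top 1052 dz -0.002 tilt deg about: slope_x -0.22 slope_y 0.03 rms 0.0038
  ball [-0.0019 -0.0005  0.0307] 141
```

Airborne with tilt under 0.3° and the ball centred. I'll lift clear to scan height before turning.

Call:
{"api": "servo_tool", "payload": {"rows": [[0,0,0.001,0,0,0,-1],[0,0,0.004,0,0,0,-1],[0,0,0.009,0,0,0,-1],[0,0,0.016,0,0,0,-1],[0,0,0.024,0,0,0,-1],[0,0,0.033,0,0,0,-1],[0,0,0.043,0,0,0,-1],[0,0,0.053,0,0,0,-1]]}}

```text
time_s: 25.47
ee_pos: [0.5746, -0.1302, 0.1073]
eef_rot: [-3.14, 0.004, -2.867]
force: [-0.6, -0.1, -5.7]
grip_width: 0.0094
```

Call:
{"api": "servo_tool", "payload": {"rows": [[0,0,0.01,0,0,0,-1],[0,0,0.02,0,0,0,-1],[0,0,0.03,0,0,0,-1],[0,0,0.04,0,0,0,-1],[0,0,0.05,0,0,0,-1],[0,0,0.058,0,0,0,-1],[0,0,0.064,0,0,0,-1],[0,0,0.068,0,0,0,-1]]}}

```text
time_s: 26.13
ee_pos: [0.5747, -0.1303, 0.1761]
eef_rot: [-3.139, 0.004, -2.867]
force: [-0.5, 0.7, -6.1]
grip_width: 0.0097
```

Call:
{"api": "servo_tool", "payload": {"rows": [[0,0,0.002,0,0,0,-1],[0,0,0.004,0,0,0,-1],[0,0,0.006,0,0,0,-1],[0,0,0.006,0,0,0,-1],[0,0,0.006,0,0,0,-1],[0,0,0.006,0,0,0,-1],[0,0,0.006,0,0,0,-1],[0,0,0.006,0,0,0,-1]]}}

```text
time_s: 26.8
ee_pos: [0.5747, -0.1303, 0.1819]
eef_rot: [-3.139, 0.004, -2.867]
force: [-0.2, 0.7, -5.4]
grip_width: 0.0096
```

```bash
python3 tilt.py a2 wrist
cat > sc2.py <<'E'
from h import *
np.set_printoptions(precision=4,suppress=True)
from scipy.optimize import least_squares
acc=[];H=[]
for i in range(3):
  S=shot('side');T=shot('top')
  X=cloud(S)[120:137,262:280].reshape(-1,3); X=X[~np.isnan(X).any(1)]; acc.append(X)
  Y=cloud(T).reshape(-1,3); k=(np.abs(Y[:,0]-.575)<.09)&(Y[:,1]>.37)&(Y[:,1]<.60)&(Y[:,2]>.2)&(Y[:,2]<.235); H.append(Y[k])
X=np.concatenate(acc); X=X[np.abs(X[:,1]-np.median(X[:,1]))<.05]
for it in range(4):
  c=X.mean(0);n=np.linalg.svd(X-c)[2][2];n*=-np.sign(n[1]);d=abs((X-c)@n);X=X[d<max(.003,0)]
print('side window',c,n,np.degrees(np.arctan2(n[1],n[0])),len(X),X.min(0),X.max(0))
H=np.concatenate(H); print('top head',len(H),cv2.minAreaRect(H[:,:2].astype(np.float32)))
# red line / window extents in side image by reddish colour
im=S['image'].astype(int); m=np.zeros(im.shape[:2],bool); m[100:150,250:290]=True
m&=(im[...,0]-im[...,2]>15)&(im[...,0]-im[...,1]>15)
v,u=np.nonzero(m); print('red px',len(u),u.min(),u.max(),v.min(),v.max(),u.mean(),v.mean())
for a,b in zip(u[::15],v[::15]): print(a,b,at_depth(S,(a,b)))
# centre: intersect pixel centroid with plane
cc,d=ray(S,(u.mean(),v.mean())); print('centre on plane',cc+d*((c-cc)@n)/(d@n))
E
python3 sc2.py
```

```text
t 26.8 tcp [ 0.5747 -0.1303  0.1819] [-3.1394  0.0039 -2.8667] F [-0.2382  0.6835 -5.3693] M [-0.6561 -0.105   0.013 ] 0.009564710000866459
wrist 31689 dz -0.0006 tilt deg about: slope_x 0.09 slope_y 0.29 rms 0.0006
  ball [-0.0045  0.0012  0.0323] 6141
side window [ 0.4815 -0.1597  0.4862] [-0.2796 -0.9599 -0.0208] -106.23875140878053 855 [ 0.4603 -0.1689  0.4614] [ 0.5025 -0.1503  0.5097]
top head 2004 ((0.5723843574523926, 0.47554951906204224), (0.10152449458837509, 0.07252741605043411), 14.741499900817871)
red px 105 250 289 100 149 261.48571428571427 140.31428571428572
272 100 [ 0.7442  1.2735 -0.0872]
254 140 [ 0.5368  0.6437 -0.0004]
255 142 [ 0.5386  0.6233 -0.0003]
259 143 [ 0.5564  0.6116 -0.0015]
257 145 [0.543  0.5875 0.0029]
273 147 [0.6082 0.5181 0.0237]
278 148 [0.6358 0.5384 0.003 ]
centre on plane [ 0.4586 -0.1523  0.4504]
```

```bash
cat > plan.py <<'E'
import numpy as np
# rotate about dish centre: total angle, rows, start v (tcp-centre)
def rot(total,N,vdir_deg,rad=.1172):
    s=lambda x:x*x*x*(10-15*x+6*x*x)
    th=[total*s(i/N) for i in range(N+1)]
    P=lambda t:rad*np.array([np.cos(np.radians(vdir_deg)+t),np.sin(np.radians(vdir_deg)+t)])
    for c in range(N//8):
        b=c*8
        print([[*(P(th[b+i])-P(th[b])).round(4).tolist(),0,0,0,round(th[b+i]-th[b],3),-1] for i in range(1,9)])
rot(np.radians(103.8-195.8),40,285.75)
E
python3 plan.py
```

```text
[[-0.0, -0.0, 0, 0, 0, np.float64(-0.0), -1], [-0.0002, -0.0001, 0, 0, 0, np.float64(-0.002), -1], [-0.0007, -0.0002, 0, 0, 0, np.float64(-0.006), -1], [-0.0016, -0.0004, 0, 0, 0, np.float64(-0.014), -1], [-0.0029, -0.0008, 0, 0, 0, np.float64(-0.026), -1], [-0.0048, -0.0013, 0, 0, 0, np.float64(-0.043), -1], [-0.0074, -0.0018, 0, 0, 0, np.float64(-0.065), -1], [-0.0106, -0.0025, 0, 0, 0, np.float64(-0.093), -1]]
[[-0.0039, -0.0006, 0, 0, 0, np.float64(-0.034), -1], [-0.0085, -0.0012, 0, 0, 0, np.float64(-0.073), -1], [-0.0138, -0.0017, 0, 0, 0, np.float64(-0.118), -1], [-0.0197, -0.0019, 0, 0, 0, np.float64(-0.169), -1], [-0.0262, -0.0018, 0, 0, 0, np.float64(-0.224), -1], [-0.0332, -0.0013, 0, 0, 0, np.float64(-0.285), -1], [-0.0407, -0.0003, 0, 0, 0, np.float64(-0.349), -1], [-0.0485, 0.0013, 0, 0, 0, np.float64(-0.417), -1]]
[[-0.008, 0.0022, 0, 0, 0, np.float64(-0.071), -1], [-0.016, 0.0051, 0, 0, 0, np.float64(-0.144), -1], [-0.024, 0.0086, 0, 0, 0, np.float64(-0.218), -1], [-0.0318, 0.0127, 0, 0, 0, np.float64(-0.293), -1], [-0.0392, 0.0175, 0, 0, 0, np.float64(-0.368), -1], [
[... 281 characters left out ...]
 0, np.float64(-0.192), -1], [-0.017, 0.0235, 0, 0, 0, np.float64(-0.248), -1], [-0.0197, 0.0287, 0, 0, 0, np.float64(-0.298), -1], [-0.0219, 0.0336, 0, 0, 0, np.float64(-0.343), -1], [-0.0236, 0.0378, 0, 0, 0, np.float64(-0.383), -1], [-0.025, 0.0416, 0, 0, 0, np.float64(-0.417), -1]]
[[-0.001, 0.0031, 0, 0, 0, np.float64(-0.028), -1], [-0.0018, 0.0056, 0, 0, 0, np.float64(-0.05), -1], [-0.0023, 0.0075, 0, 0, 0, np.float64(-0.067), -1], [-0.0027, 0.0089, 0, 0, 0, np.float64(-0.079), -1], [-0.0029, 0.0098, 0, 0, 0, np.float64(-0.087), -1], [-0.003, 0.0102, 0, 0, 0, np.float64(-0.091), -1], [-0.0031, 0.0104, 0, 0, 0, np.float64(-0.093), -1], [-0.0031, 0.0105, 0, 0, 0, np.float64(-0.093), -1]]
```

Call:
{"api": "servo_tool", "payload": {"rows": [[0,0,0,0,0,0,-1],[-0.0002,0,0,0,0,-0.002,-1],[-0.0007,-0.0002,0,0,0,-0.006,-1],[-0.0016,-0.0004,0,0,0,-0.014,-1],[-0.003,-0.0008,0,0,0,-0.026,-1],[-0.0048,-0.0013,0,0,0,-0.043,-1],[-0.0074,-0.0018,0,0,0,-0.065,-1],[-0.0106,-0.0025,0,0,0,-0.093,-1]]}}

```text
time_s: 27.82
ee_pos: [0.5639, -0.1328, 0.1821]
eef_rot: [-3.139, 0.004, -2.962]
force: [-0.2, 0.5, -5.9]
grip_width: 0.0097
```

Call:
{"api": "servo_tool", "payload": {"rows": [[-0.004,-0.0006,0,0,0,-0.034,-1],[-0.0085,-0.0012,0,0,0,-0.073,-1],[-0.0138,-0.0017,0,0,0,-0.118,-1],[-0.0197,-0.0019,0,0,0,-0.169,-1],[-0.0262,-0.0018,0,0,0,-0.224,-1],[-0.0332,-0.0013,0,0,0,-0.285,-1],[-0.0407,-0.0003,0,0,0,-0.349,-1],[-0.0485,0.0013,0,0,0,-0.417,-1]]}}

```text
time_s: 28.48
ee_pos: [0.5147, -0.1316, 0.1821]
eef_rot: [-3.139, 0.004, 2.9]
force: [-0.9, 0.2, -4.8]
grip_width: 0.0099
```

Call:
{"api": "servo_tool", "payload": {"rows": [[-0.008,0.0022,0,0,0,-0.071,-1],[-0.016,0.005,0,0,0,-0.144,-1],[-0.024,0.0086,0,0,0,-0.218,-1],[-0.0318,0.0127,0,0,0,-0.293,-1],[-0.0392,0.0175,0,0,0,-0.368,-1],[-0.0462,0.0227,0,0,0,-0.443,-1],[-0.0527,0.0283,0,0,0,-0.516,-1],[-0.0585,0.0341,0,0,0,-0.586,-1]]}}

```text
time_s: 29.15
ee_pos: [0.4553, -0.0972, 0.1821]
eef_rot: [-3.139, 0.003, 2.309]
force: [0.1, 1.1, -4.9]
grip_width: 0.0099
```

Call:
{"api": "servo_tool", "payload": {"rows": [[-0.0052,0.006,0,0,0,-0.068,-1],[-0.0098,0.012,0,0,0,-0.132,-1],[-0.0137,0.0179,0,0,0,-0.192,-1],[-0.017,0.0235,0,0,0,-0.248,-1],[-0.0197,0.0287,0,0,0,-0.298,-1],[-0.0219,0.0336,0,0,0,-0.343,-1],[-0.0236,0.0378,0,0,0,-0.383,-1],[-0.025,0.0416,0,0,0,-0.417,-1]]}}

```text
time_s: 29.82
ee_pos: [0.4296, -0.0552, 0.182]
eef_rot: [-3.138, 0.002, 1.888]
force: [-0.9, 0.0, -5.9]
grip_width: 0.01
```

Call:
{"api": "servo_tool", "payload": {"rows": [[-0.001,0.003,0,0,0,-0.028,-1],[-0.0018,0.0056,0,0,0,-0.05,-1],[-0.0023,0.0075,0,0,0,-0.067,-1],[-0.0027,0.0089,0,0,0,-0.079,-1],[-0.0029,0.0098,0,0,0,-0.087,-1],[-0.003,0.0102,0,0,0,-0.091,-1],[-0.003,0.0104,0,0,0,-0.093,-1],[-0.003,0.0105,0,0,0,-0.093,-1]]}}

```text
time_s: 30.48
ee_pos: [0.4266, -0.0448, 0.182]
eef_rot: [-3.138, 0.002, 1.795]
force: [-0.1, -0.4, -5.1]
grip_width: 0.0096
```

```bash
python3 tilt.py a3 wrist,top
python3 - <<'E'
from h import *
p=shot('side','s14.png');print(ctrl.get_obs()['qpos'])
E
```

```text
t 30.4833 tcp [ 0.4266 -0.0448  0.182 ] [-3.1381  0.0024  1.795 ] F [-0.1102 -0.4146 -5.1397] M [-0.2091  0.6567 -0.0065] 0.009581403611971127
wrist 26479 dz -0.0004 tilt deg about: slope_x 0.13 slope_y 0.32 rms 0.0006
  ball [-0.0054  0.0016  0.0324] 6223
top 1428 dz -0.002 tilt deg about: slope_x 0.13 slope_y 0.25 rms 0.0032
  ball [-0.004   0.004   0.0306] 148
[-0.1876586   0.05171091  1.86985834 -0.00386974  1.22229143 -0.41058307]
```

View pics/s14.png

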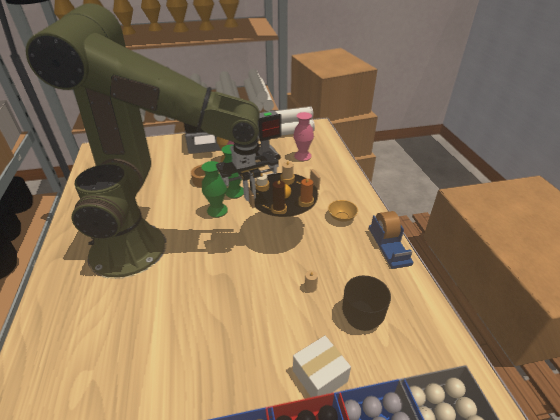

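View pics/a3_wrist.png

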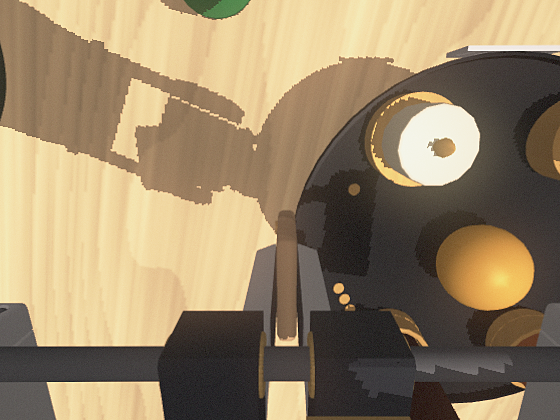

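The dish is level and turned, with the ball centred. The scanner window is visible again in the side view at about (270,125), so I'll refine its pose and the dish's yaw.

```bash
cat > sc3.py <<'E'
from h import *
np.set_printoptions(precision=4,suppress=True)
acc=[];H=[]
for i in range(3):
  S=shot('side');T=shot('top')
  X=cloud(S).reshape(-1,3); k=(X[:,2]>.135)&(X[:,2]<.195)&(X[:,0]>.535)&(X[:,0]<.635)&(X[:,1]>.42)&(X[:,1]<.47); acc.append(X[k])
  Y=cloud(T); H.append(Y)
X=np.concatenate(acc)
for it in range(6):
  c=X.mean(0);n=np.linalg.svd(X-c)[2][2];n*=-np.sign(n[1]);d=abs((X-c)@n);X=X[d<.003]
print('side window',c,n,np.degrees(np.arctan2(n[1],n[0])),len(X),X.min(0),X.max(0))
Y=np.nanmean(np.stack(H),0)
m=(np.abs(Y[...,0]-.575)<.09)&(Y[...,1]>.37)&(Y[...,1]<.60)&(Y[...,2]>.203)&(Y[...,2]<.225)
# front edge: for each image row, the rightmost px of head
pts=[]
for v in range(420):
  u=np.nonzero(m[v])[0]
  if len(u)>8: pts.append([v,u.max(),*Y[v,u.max()-1]])
pts=np.array(pts); P=pts[:,2:4]
print(P[::4])
s=P[3:-3]; a=np.polyfit(s[:,0],s[:,1],1); 
for _ in range(3):
  r=s[:,1]-np.polyval(a,s[:,0]); s=s[abs(r)<.003]; a=np.polyfit(s[:,0],s[:,1],1)
print('front edge angle',np.degrees(np.arctan(a[0])),'y at x=.58',np.polyval(a,.58),len(s))
Q=Y[m]; print(cv2.minAreaRect(Q[:,:2].astype(np.float32)))
# dish yaw from top: label white and candle positions
im=T['image']; W=shot('wrist'); Xw=cloud(W); 
o=W['obs']; print(o['ee_pos'],np.degrees(o['eef_rot'][2]))
r=np.hypot(Xw[...,0]-o['ee_pos'][0],Xw[...,1]-o['ee_pos'][1]); k=(r<.04)&(abs(Xw[...,2]-o['ee_pos'][2]-.037)<.004)
h=Xw[k]; print('handle',len(h),cv2.minAreaRect(h[:,:2].astype(np.float32)))
E
python3 sc3.py
```

```text
side window [0.5848 0.4412 0.1652] [ 0.2073 -0.9783  0.0065] -78.03399043870542 562 [0.5351 0.4281 0.135 ] [0.6341 0.4544 0.195 ]
[[0.6185 0.4557]
 [0.6055 0.4518]
 [0.5929 0.4485]
 [0.5802 0.4452]
 [0.5682 0.4434]
 [0.5561 0.4385]
 [0.5418 0.4367]
 [0.5296 0.4376]]
front edge angle 13.147452223934568 y at x=.58 0.44531785423308456 25
((0.5716455578804016, 0.47631362080574036), (0.10138475149869919, 0.06981036067008972), 15.136645317077637)
[ 0.4267 -0.0448  0.1821] 102.84474319286122
handle 2460 ((0.42350125312805176, -0.04539448767900467), (0.05378105491399765, 0.0325801745057106), 84.03411865234375)
```

Run:
```python
import numpy as np
s=lambda x:x**3*(10-15*x+6*x*x)
d=np.array([.0906,.2485]);N=40
for c in range(5):
  print([[*map(float,(d*(s((8*c+i)/N)-s(8*c/N))).round(4))] for i in range(1,9)])
```

```text
[[0.0, 0.0], [0.0001, 0.0003], [0.0003, 0.0009], [0.0008, 0.0021], [0.0015, 0.004], [0.0024, 0.0066], [0.0037, 0.0101], [0.0052, 0.0144]]
[[0.0019, 0.0052], [0.0041, 0.0113], [0.0067, 0.0183], [0.0095, 0.0261], [0.0127, 0.0347], [0.0161, 0.044], [0.0197, 0.054], [0.0235, 0.0645]]
[[0.004, 0.0109], [0.0081, 0.0222], [0.0123, 0.0337], [0.0165, 0.0454], [0.0208, 0.057], [0.025, 0.0685], [0.0291, 0.0798], [0.0331, 0.0907]]
[[0.0038, 0.0105], [0.0075, 0.0204], [0.0108, 0.0298], [0.014, 0.0384], [0.0168, 0.0462], [0.0194, 0.0532], [0.0216, 0.0593], [0.0235, 0.0645]]
[[0.0016, 0.0043], [0.0028, 0.0078], [0.0038, 0.0104], [0.0045, 0.0123], [0.0049, 0.0135], [0.0051, 0.0141], [0.0052, 0.0144], [0.0052, 0.0144]]
```

Call:
{"api": "servo_tool", "payload": {"rows": [[0,0,0,0,-0.0005,0,-1],[0.0001,0.0003,0,0,-0.001,0,-1],[0.0003,0.001,0,0,-0.0015,0.001,-1],[0.0008,0.002,0,0,-0.002,0.002,-1],[0.0015,0.004,0,0,-0.003,0.003,-1],[0.0024,0.0066,0,-0.001,-0.004,0.004,-1],[0.0037,0.01,0,-0.001,-0.005,0.005,-1],[0.0052,0.0144,0,-0.001,-0.0054,0.005,-1]]}}

```text
time_s: 31.65
ee_pos: [0.432, -0.03, 0.182]
eef_rot: [3.14, 0.005, 1.8]
force: [-0.9, 0.6, -5.6]
grip_width: 0.0098
```

Call:
{"api": "servo_tool", "payload": {"rows": [[0.0019,0.0052,0,0,0,0,-1],[0.0041,0.0113,0,0,0,0,-1],[0.0067,0.0183,0,0,0,0,-1],[0.0095,0.026,0,0,0,0,-1],[0.0127,0.0347,0,0,0,0,-1],[0.016,0.044,0,0,0,0,-1],[0.0197,0.054,0,0,0,0,-1],[0.0235,0.0645,0,0,0,0,-1]]}}

```text
time_s: 32.32
ee_pos: [0.4558, 0.0356, 0.182]
eef_rot: [3.14, 0.005, 1.8]
force: [-0.0, 1.2, -4.6]
grip_width: 0.0095
```

Call:
{"api": "servo_tool", "payload": {"rows": [[0.004,0.011,0,0,0,0,-1],[0.008,0.0222,0,0,0,0,-1],[0.0123,0.0337,0,0,0,0,-1],[0.0165,0.0454,0,0,0,0,-1],[0.0208,0.057,0,0,0,0,-1],[0.025,0.0685,0,0,0,0,-1],[0.029,0.0798,0,0,0,0,-1],[0.033,0.0907,0,0,0,0,-1]]}}

```text
time_s: 32.98
ee_pos: [0.4892, 0.1275, 0.182]
eef_rot: [3.14, 0.005, 1.8]
force: [-0.3, -0.6, -5.3]
grip_width: 0.0098
```

Call:
{"api": "servo_tool", "payload": {"rows": [[0.0038,0.0105,0,0,0,0,-1],[0.0075,0.0204,0,0,0,0,-1],[0.0108,0.0298,0,0,0,0,-1],[0.014,0.0384,0,0,0,0,-1],[0.0168,0.0462,0,0,0,0,-1],[0.0194,0.0532,0,0,0,0,-1],[0.0216,0.0593,0,0,0,0,-1],[0.0235,0.0645,0,0,0,0,-1]]}}

```text
time_s: 33.65
ee_pos: [0.5129, 0.1926, 0.1819]
eef_rot: [3.14, 0.005, 1.8]
force: [0.5, -1.3, -6.5]
grip_width: 0.0095
```

Call:
{"api": "servo_tool", "payload": {"rows": [[0.0016,0.0043,0,0,0,0,-1],[0.0028,0.0078,0,0,0,0,-1],[0.0038,0.0104,0,0,0,0,-1],[0.0045,0.0123,0,0,0,0,-1],[0.005,0.0135,0,0,0,0,-1],[0.0051,0.014,0,0,0,0,-1],[0.0052,0.0144,0,0,0,0,-1],[0.0052,0.0144,0,0,0,0,-1]]}}

```text
time_s: 34.32
ee_pos: [0.5181, 0.2069, 0.182]
eef_rot: [3.14, 0.005, 1.8]
force: [0.5, 0.2, -6.7]
grip_width: 0.0093
```

```bash
python3 tilt.py a4 wrist,top,side
python3 - <<'E'
import cv2
for n in('top','side'):
    a=cv2.imread(f'pics/a4_{n}.png'); c=a[130:290,90:300] if n=='top' else a[90:260,180:380]
    cv2.imwrite(f'pics/a4_{n}c.png',cv2.resize(c,None,fx=3.5,fy=3.5,interpolation=3))
E
```

```text
t 34.3167 tcp [0.5181 0.2069 0.182 ] [3.1401 0.0046 1.8   ] F [ 0.4606  0.1515 -6.6769] M [-0.2071  0.7142  0.0119] 0.009292359626144298
wrist 25894 dz 0.0001 tilt deg about: slope_x 0.01 slope_y 0.05 rms 0.0006
  ball [-0.0019 -0.0004  0.0329] 6379
top 1338 dz -0.0013 tilt deg about: slope_x 0.18 slope_y -0.06 rms 0.0033
  ball [-0.0002  0.0024  0.0316] 100
side 433 dz -0.002 tilt deg about: slope_x 0.03 slope_y 0.34 rms 0.0018
  ball [-0.0021 -0.003   0.0303] 29
```

View pics/a4_topc.png

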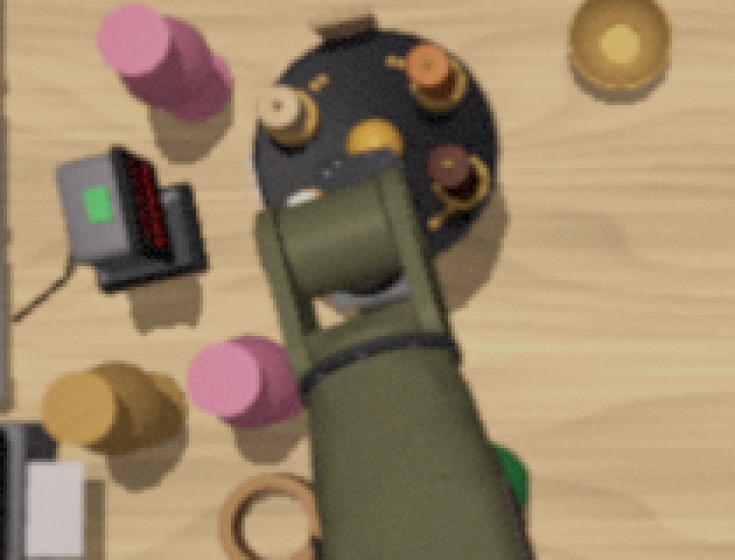

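View pics/a4_sidec.png

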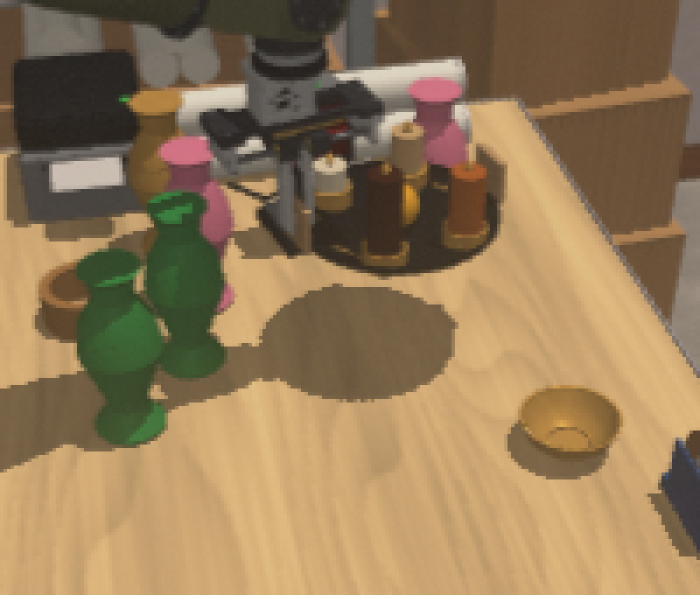

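View pics/a4_wrist.png

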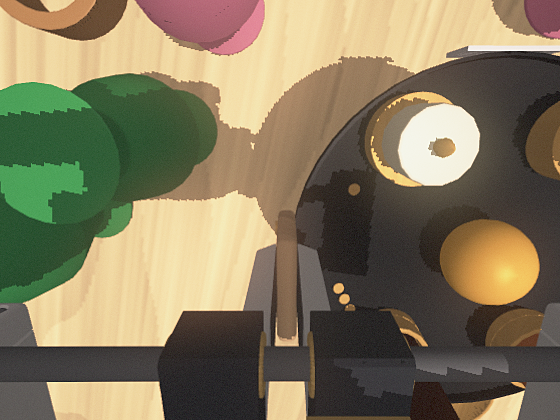

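The top view shows the white label at (258,180) facing the red window at (150,205), with nothing nearby touching. The candles are upright and the ball is central. By pose the gap is about 96.5 mm, so I'll back off 3.5 mm, settle and check again.

Call:
{"api": "servo_tool", "payload": {"rows": [[0.0002,-0.0005,0,0,0,0,-1],[0.0004,-0.0015,0,0,0,0,-1],[0.0006,-0.0025,0,0,0,0,-1],[0.0008,-0.0034,0,0,0,0,-1],[0.0008,-0.0034,0,0,0,0,-1],[0.0008,-0.0034,0,0,0,0,-1],[0.0008,-0.0034,0,0,0,0,-1],[0.0008,-0.0034,0,0,0,0,-1]]}}

```text
time_s: 35.13
ee_pos: [0.5189, 0.2035, 0.182]
eef_rot: [3.14, 0.005, 1.8]
force: [0.2, 0.8, -5.6]
grip_width: 0.0097
```

Call:
{"api": "servo_tool", "payload": {"rows": [[0,0,0,0,0,0,-1],[0,0,0,0,0,0,-1],[0,0,0,0,0,0,-1],[0,0,0,0,0,0,-1],[0,0,0,0,0,0,-1],[0,0,0,0,0,0,-1],[0,0,0,0,0,0,-1],[0,0,0,0,0,0,-1]]}}

```text
time_s: 35.8
ee_pos: [0.5189, 0.2035, 0.182]
eef_rot: [3.14, 0.005, 1.8]
force: [-0.8, 0.0, -5.6]
grip_width: 0.0096
```

```bash
python3 tilt.py a5 wrist
python3 - <<'E'
from h import *
from scipy.optimize import least_squares
np.set_printoptions(precision=4,suppress=True)
T=shot('top'); Y=cloud(T); im=T['image'].astype(int)
r=np.hypot(Y[...,0]-.632,Y[...,1]-.23)
# outer edge of dark dish in top view: dark pixels at rim height
m=(im.max(2)<80)&(abs(Y[...,2]-.165)<.02)&(r<.14); t=Y[m]; rr=np.hypot(t[:,0]-.632,t[:,1]-.23)
ang=np.degrees(np.arctan2(t[:,1]-.23,t[:,0]-.632)); E=[]
for a in range(-180,180,6):
  k=(ang>=a)&(ang<a+6)
  if k.sum()>5 and rr[k].max()>.105: i=np.argmax(np.where(k,rr,0)); E.append(t[i])
E=np.array(E); f=least_squares(lambda v:np.hypot(E[:,0]-v[0],E[:,1]-v[1])-v[2],[.632,.23,.114],loss='soft_l1',f_scale=.002); print('dish from top',f.x,len(E))
# candle tops
for nm,(h,lo) in {'c3':('o',.255),'c4':('d',.27)}.items(): pass
# front edge of scanner
H=(np.abs(Y[...,0]-.575)<.09)&(Y[...,1]>.37)&(Y[...,1]<.60)&(Y[...,2]>.203)&(Y[...,2]<.225)
print('head',cv2.minAreaRect(Y[H][:,:2].astype(np.float32)))
W=shot('wrist'); X=cloud(W); wi=W['image'].astype(int); o=W['obs']
m=(wi.min(2)>140)&(abs(X[...,2]-.166)<.02)&(np.hypot(X[...,0]-.605,X[...,1]-.345)<.05); t=X[m]
print('label edge pts',len(t),t.mean(0) if len(t) else 0); 
if len(t)>20: print(np.degrees(np.arctan(np.polyfit(t[:,0],t[:,1],1)[0])), t.min(0),t.max(0))
print(o['joint_vel'],o['time_s'])
E
```

```text
t 35.8 tcp [0.5189 0.2035 0.182 ] [3.1401 0.0046 1.8   ] F [-0.7949  0.0206 -5.644 ] M [-0.1977  0.7599 -0.0385] 0.009603019059973317
wrist 26009 dz 0.0001 tilt deg about: slope_x 0.0 slope_y 0.05 rms 0.0006
  ball [-0.002  -0.0004  0.033 ] 6386
dish from top [0.6294 0.2304 0.1123] 37
head ((0.5724277496337891, 0.47634825110435486), (0.10120774805545807, 0.07008688896894455), 14.716544151306152)
label edge pts 462 [0.6047 0.3401 0.1763]
12.71953085918411 [0.5817 0.2997 0.1639] [0.6306 0.3463 0.1783]
[ 0.0009  0.0001  0.0008 -0.0006  0.001  -0.0002] 35.9
```

Everything agrees: the dish is level to 0.1°, the ball is centred, the label is about 100 mm from the window and square within roughly a degree, and the arm is still.

```bash
python3 -c "
from station import hand_in; print(hand_in())"
```

```text
the job is handed in; nothing more can be done
None
```

I put the caramel candle in cup 3, then the dark brown one in cup 4. I took the dish by handle A, lifted it to scan height and turned it about 93°. I handed the job in at about 36 s, with the dish held still and level in front of the scanner.

**Last checks:**
- **Level:** tilt was about 0.05° by the wrist camera.
- **Ball:** it sat about 2 mm from the centre of the dish.
- **Distance and height:** the label was about 100 mm from the window. Its centre was at z ≈ 0.165 m, level with the middle of the window.
- **Sideways offset:** about 2 mm.
- **Candles and surroundings:** both candles looked upright and nothing was touching in the pictures I viewed just before the final 3.5 mm back-off. I took pictures after it, but only ran the numeric checks on them.

**What failed or disagreed:**
- **First grasp:** I lifted before the fingers had closed on the caramel candle. It was not disturbed, and the second try worked.
- **Scanner angle:** estimates of the window's direction differed by about 2–3° (normal at −75° to −78°). I aligned the label to about −76.9°, so it should be square within about 2°.
- **Level, older views:** the coarser side and top cameras gave tilts up to 0.3° in views taken before the final 3.5 mm back-off.

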